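# Close a filter holder: snug and quarter-turn its nuts round the rim

## Task

Close the steel filter holder with the T-handled square key from the stand: begin at the nut above the vent valve and go clockwise round the rim, running each of the three nuts down until you feel it bite and then giving it one quarter turn more, no less and no more. Seat the key without leaning on the holder, touch the holder with nothing but the key, then stand the key back in its stand and leave everything else where it is.

Things in the scene. Friction and masses are not known exactly. Their poses are not given: they have to be found in the camera images.
- holder: Steel filter holder, fixed: round lidded body 150 mm across on three legs, lid top 94 mm above the bench, inlet pipe at its centre (35 mm wide, top 125 mm up). Origin on the bench at its centre, z up. Three clamp nuts on the lid, 58 mm from the centre: nut 1 on +x, then nuts 2 and 3 clockwise from above. A vent valve with a black knob sticks out 40 mm from the lid's rim below nut 1.
- nut1_top (a point): Centre of the top of clamp nut 1 (the one above the vent valve), 21 mm above the lid; x and y square to its flats, z up. 14 mm square; flats from 4 to 17 mm above the lid, then a round cone 4 mm tall, 13 mm wide at its foot and 9 mm at the top. Turns about z on a fixed stud, it does not sink visibly; clockwise from above tightens. It stands at any angle.
- nut2_top (a point): The same for nut 2, next clockwise. Every nut first spins down freely (about 0.02 N m) by some 10 to 60 degrees, different each time and marked by nothing; then it bites on its washer and from there takes about 0.24 N m while turning (a third to all of it is felt with the key at rest), a clear step, at any angle, and stays where it is left.
- nut3_top (a point): The same for nut 3, the last one clockwise.
- washer1_top (a point): Centre of the top of the 23 mm round washer under nut 1, 4 mm above the lid. It does not turn. From the bite on it is drawn down with the lid by the thread, 1.75 mm a turn (0.44 mm in a quarter turn): too little to steer by.
- washer2_top (a point): Centre of the top of the 23 mm round washer under nut 2, 4 mm above the lid. It does not turn. From the bite on it is drawn down with the lid by the thread, 1.75 mm a turn (0.44 mm in a quarter turn): too little to steer by.
- washer3_top (a point): Centre of the top of the 23 mm round washer under nut 3, 4 mm above the lid. It does not turn. From the bite on it is drawn down with the lid by the thread, 1.75 mm a turn (0.44 mm in a quarter turn): too little to steer by.
- key_grip (a point): Centre of the T-handle of the square key (about 120 g, loose, upright in the stand, socket down). z runs up the shank. The handle is a flat-sided bar 64 mm long along the key's y, 14 mm thick along its x, 24 mm tall, grasped firmly across its thickness. Fully home on a nut, this point is 56 mm above the nut's top.
- key: The same key; origin at the centre of its socket's mouth, 70 mm below the handle centre, same axes. The socket is a square hole 15.6 mm wide, sides along x and y, 14 mm deep, 22.6 mm square outside. It goes on a nut at any of four quarter-turn headings, with about 10 degrees of play each way. Above it a 12 mm shank.
- pocket_a (a point): Centre of the floor of one pocket of the key stand, 8 mm above the bench, z up, y along the stand. The stand is a fixed white block 64 x 150 mm, 30 mm high, with two square pockets 28 mm wide, 22 mm deep, 72 mm apart along y. The key starts in one of them, handle along the stand, and goes back into that one; home, its handle centre is 70 mm above the pocket's floor.
- pocket_b (a point): Centre of the floor of the stand's other pocket, made the same.
- driver: Bystander: straight nut driver with a round handle 24 mm thick, 104 mm tall, upright in the stand's other pocket, not needed; origin at its foot.
- weight_big: Bystander: steel knob weight, 32 mm wide, 44 mm tall, origin at its foot.
- weight_small: Bystander: steel knob weight, 25 mm wide, 33 mm tall, origin at its foot.
- dish: Bystander: clear round dish, 92 mm wide, 16 mm high, origin at its foot.
- tweezers: Bystander: steel tweezers lying flat, 120 mm long, origin mid-length on the bench.
- pen: Bystander: blue pen on the papers, 140 mm long, origin mid-length underneath.
- spray: Bystander: white bottle, 60 mm wide, 150 mm tall, origin at its foot.
- membranes: Bystander: white box of membranes, 110 x 110 x 28 mm, origin under its centre.
Mind the look-alikes: they are no part of the job. What is meant by the key is not green or red, and is the larger of those in its own colour.

How it is judged:
By the outcome, as a careful person would: the job done as asked, in the order asked, and still so for the second after the job is handed in, with the robot touching nothing.
It also fails if it takes over 72 s, if anything falls off the work surface, if the arm or the gripper's body presses on something with over 40 N, if the wrist force passes 120 N, or if a joint passes its speed limit or range.

## Robot

A 6-joint arm with a two-finger parallel gripper is mounted at the origin on the work surface. World frame = base frame: x ahead of the robot, y to its left, z up, the work surface at z = 0. Lengths are in m, angles in rad, forces in N, time in s.
With the tool pointing down it reaches from about 0.35 to 0.775 m from the base axis. Payload 7.3 kg.
Tool frame: the origin (TCP) lies at the very end of the fingers, on their centre line; the grasp point (between the pads) lies 19 mm behind it (robot.tcp_to_grasp is the distance from the TCP to the grasp point, in m); x points along the fingers, y is the direction in which the jaws open and shut, and the axes are right-handed (so a half turn about x gives the same grasp; the last joint's range is limited). The gripper opens to 92 mm and grips with 3 to 60 N. Pads are 19 mm wide; open, the fingers measure 130 mm over their backs; the gripper's body (75 mm by 190 mm) begins 47 mm behind the grasp point.
Start: joints at [1.099, 0.342, 1.524, -0, 1.275, -0.146], TCP at [0.168, 0.497, 0.227] pointing down, gripper open.
Joint ranges: [-2.53, 2.53], [-0.77, 2.02], [0.04, 2.7], [-1, 4.14], [0.28, 2.66], [-3.11, 3.11]. Speed limits (rad/s): [2.57, 2.57, 3.14, 3.14, 3.14, 3.14].

## Interface

Orientations are given as [roll, pitch, yaw] about the fixed x, y, z axes, in that order (R = Rz(yaw) Ry(pitch) Rx(roll)).
In Python, from cell import robot gives the robot as it stands.
- The arm moves only by the tool move_arm, never from a script. Its argument "increments" is a list of rows, each a list of 4 numbers: the shift along the tool's x, y, z normalised to -1 to 1, where 1 is 40 cm, then the turn about the tool's x normalised to -1 to 1, where 1 is 60 degrees. In form: [[dx, dy, dz, twist], ...]. A call has 1 to 5 rows; each row is the pose to reach, as a shift and turn from the pose commanded when the call began, along the tool's axes at that moment; what a row does not reach only later rows make up. A row lasts 1/8 s, in which the tool goes at most 62.5 mm and 10.7 degrees, less where a joint would pass 70% of its speed; a pose out of reach is approached as far as the arm can. A call with a number of a shift or a turn outside -1 to 1 is refused whole. A call with a gripper value outside its range is refused whole. "gripper" is the closure, from 0 (fully open) to 1 (shut), set as the call begins (left out, the last holds). The fingers move at their own pace and stop on an object; "squeeze" is the grip in N (left out, the last holds). Time passes only in rows, so rows that repeat a pose let the fingers close. It gives the time, the measured TCP pose, the force and the opening at its end, in the units of the state.
- robot.observe(): the state, without advancing time (a new reading comes with each control period).
- robot.read_camera(name): name is "scene" or "top" or "wrist"; returns the picture (420x560x3 uint8, red, green, blue); there is no depth.
- robot.camera_params(name): a dict with "fx", "fy", "cx", "cy" (pixels), "R" (3x3) and "t" (3): a world point X has camera coordinates R X + t; the wrist camera has in their place "tool_from_camera" (4x4, takes a point from camera to tool coordinates, whose origin is the TCP and whose axes are the tool frame's). Camera axes: x right, y down, z forward; pixel columns grow to the right and rows downward; lengths in m; the calibration is good to about 2 mm. A picture is of the moment at which its call begins: read the wrist's pose just before it. camera_params takes no time and is no camera call.
- robot.hand_in(): hands the job in, once; it reports no verdict.
The state is a dict: "time": time; "qpos": joint angles; "qvel": joint speeds; "joint_efforts": joint torques, N m; "tool_pos": TCP position; "tool_rot": TCP orientation; "contact_force": force on the tool from outside, world axes, zero at the start; "torque": the same for the moment, N m; "opening": finger opening in m.
Only numpy, scipy, OpenCV 4.12 (cv2) and the standard library are available. Lean on these libraries where they do the work, as an engineer would, in place of code of your own. Each camera call takes 0.05 s, during which the arm holds its last target.

## Working session

There is one attempt and no reset: what is moved stays moved. The work goes in short steps, Python scripts to look and compute and a tool call to move; the robot and the scene stay as the last step left them, time stands still between calls to the robot, and variables do not carry over. Pictures are saved under pics/ and viewed, and the job is handed in when it is done.

Besides the shell and the picture viewer there is one more tool, called after "Call:" as a command line: name --pt "numbers of a row" for each row, then --argument value for the rest. move_arm: Moves the arm, as the interface text tells. Its arguments: {"type":"object","properties":{"increments":{"type":"array","items":{"type":"array","items":{"type":"number"}}},"gripper":{"type":"number"},"squeeze":{"type":"number"}},"required":["increments"]}

```bash
ls; mkdir -p pics; python3 - <<'E'
from cell import robot
import cv2
o=robot.observe(); print(o)
for n in ['scene','top','wrist']:
    p=robot.camera_params(n); print(n,p)
    cv2.imwrite(f'pics/{n}0.png',robot.read_camera(n)[:,:,::-1])
print(robot.tcp_to_grasp)
E
```

```text
pics
{'time': 0.0, 'qpos': array([ 1.09896060e+00,  3.42753963e-01,  1.52500608e+00, -2.38200372e-05,
        1.27536232e+00, -1.45997836e-01]), 'qvel': array([ 7.41819319e-04, -1.12297632e-03, -3.91286059e-04, -6.92960090e-05,
       -1.16231230e-03,  3.27029367e-04]), 'joint_efforts': array([-6.57555938e-04, -4.31247926e+01, -2.44217259e+01,  7.16242706e-02,
        5.59324678e-02, -8.64664526e-05]), 'tool_pos': array([0.16785862, 0.49702825, 0.22603255]), 'tool_rot': array([-1.70190524,  1.56926645, -2.02773617]), 'contact_force': array([-0.38209884,  0.25016592,  0.06272652]), 'torque': array([0.0040574 , 0.00671103, 0.01039681]), 'opening': 0.09161130750167831}
scene {'fx': 411.7722022481466, 'fy': 411.7722022481466, 'cx': 280.73924367090257, 'cy': 208.29398225397495, 'R': array([[-0.33086306,  0.94348689,  0.01902976],
       [ 0.64591075,  0.24111827, -0.72433507],
       [-0.68798906, -0.22736419, -0.68918545]]), 't': array([ 0.18625341, -0.28064088,  1.41350681])}
top {'fx': 411.08879589745635, 'fy': 411.08879589745635, 'cx': 279.2432710904863, 'cy': 211.12853140511535, 'R': array([[ 0.00728539, -0.99992853, -0.0094798 ],
       [-0.99708169, -0.00654356, -0.07606107],
       [ 0.0759936 ,  0.01000627, -0.9970581 ]]), 't': array([9.17292105e-05, 5.72408963e-01, 1.09630476e+00])}
wrist {'fx': 325.4095882685401, 'fy': 325.4095882685401, 'cx': 279.59167826887443, 'cy': 211.3054184665555, 'tool_from_camera': array([[-5.38159619e-04, -2.71726539e-01,  9.62374355e-01,
        -1.57500380e-01],
       [ 9.99999840e-01,  2.31976920e-05,  5.65749657e-04,
        -1.44223289e-03],
       [-1.76054060e-04,  9.62374505e-01,  2.71726483e-01,
        -7.41798679e-02],
       [ 0.00000000e+00,  0.00000000e+00,  0.00000000e+00,
         1.00000000e+00]])}
0.0188
```

View pics/scene0.png

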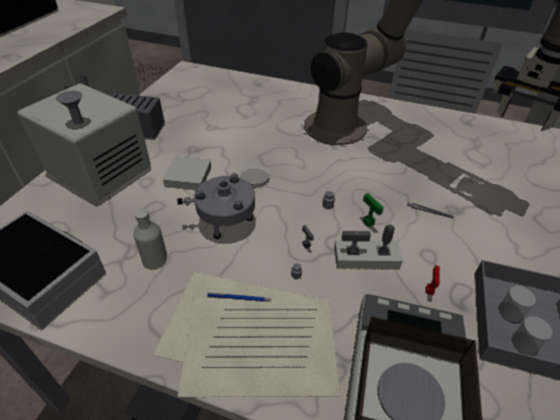

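View pics/top0.png

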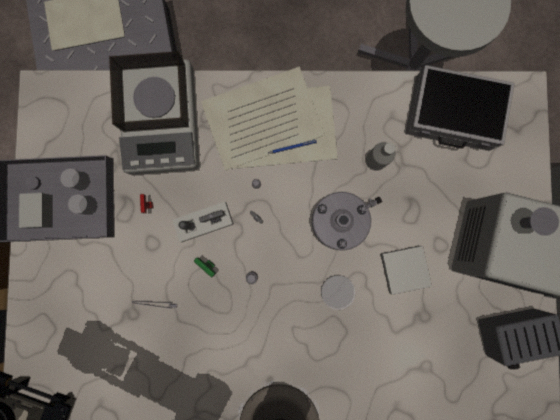

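View pics/wrist0.png

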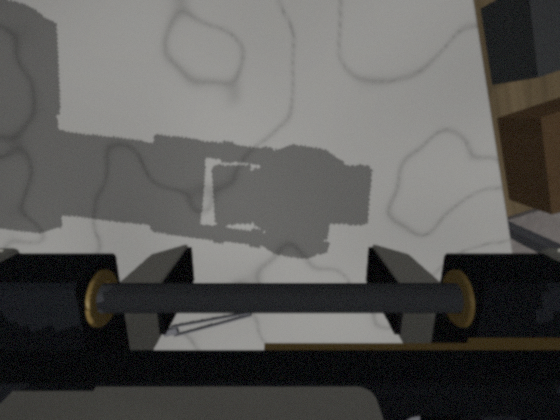

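```bash
python3 - <<'E'
import cv2,numpy as np
t=cv2.imread('pics/top0.png');s=cv2.imread('pics/scene0.png')
a=cv2.resize(t[180:260,160:260],None,fx=4,fy=4,interpolation=cv2.INTER_CUBIC)
b=cv2.resize(t[180:260,300:400],None,fx=4,fy=4,interpolation=cv2.INTER_CUBIC)
c=cv2.resize(s[160:260,170:270],None,fx=4,fy=4,interpolation=cv2.INTER_CUBIC)[:320]
d=cv2.resize(s[210:290,320:420],None,fx=4,fy=4,interpolation=cv2.INTER_CUBIC)
m=np.vstack([np.hstack([a,b]),np.hstack([c,d])])[:600]
m=cv2.convertScaleAbs(m,alpha=1.5)
cv2.imwrite('pics/z0.png',m)
E
```

```text
(no output)
```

View pics/z0.png

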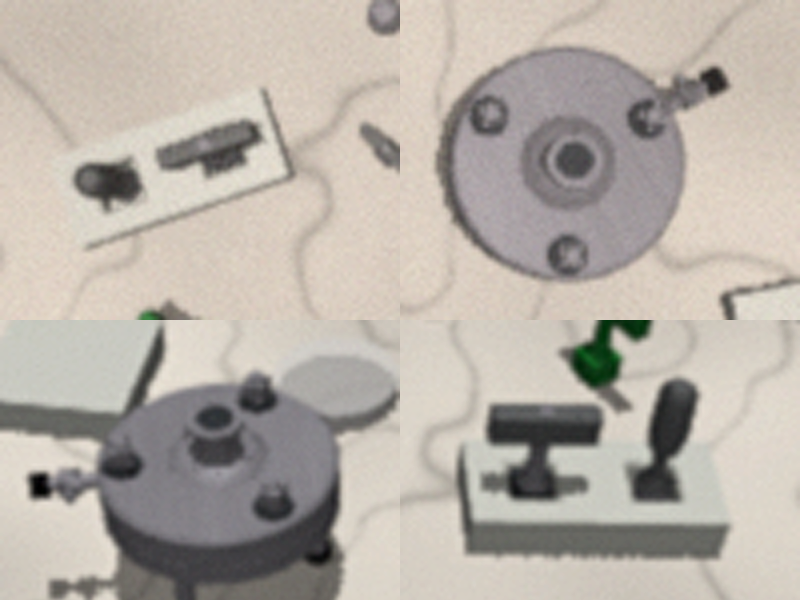

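```bash
cat > h.py <<'E'
import numpy as np, cv2
from cell import robot
from scipy.spatial.transform import Rotation as Ro
def tool():
    o=robot.observe(); return o, Ro.from_euler('xyz',o['tool_rot']).as_matrix(), np.array(o['tool_pos'])
def ray(cam,u,v,pose=None):
    p=robot.camera_params(cam)
    d=np.array([(u-p['cx'])/p['fx'],(v-p['cy'])/p['fy'],1.])
    if cam=='wrist':
        R,t=pose; T=p['tool_from_camera']
        return R@T[:3,3]+t, R@T[:3,:3]@d
    return -p['R'].T@p['t'], p['R'].T@d
def onz(cam,u,v,z,pose=None):
    c,d=ray(cam,u,v,pose); return c+d*(z-c[2])/d[2]
def proj(X,cam,pose=None):
    p=robot.camera_params(cam)
    if cam=='wrist':
        R,t=pose;T=p['tool_from_camera']; x=T[:3,:3].T@(R.T@(X-t)-T[:3,3])
    else: x=p['R']@X+p['t']
    return np.array([p['fx']*x[0]/x[2]+p['cx'],p['fy']*x[1]/x[2]+p['cy']])
def toward(P,yaw=None):
    """shift normalised to bring TCP to P (tool axes)"""
    o,R,t=tool(); s=R.T@(np.array(P)-t)/0.4
    return np.round(s,4)
E
python3 - <<'E'
from h import *
o,R,t=tool(); print(R.round(3))
f=lambda u,v,z:print((u,v),onz('top',u,v,z).round(4))
print('key');f(212,216.2,.09);f(200,218.7,.09);f(224.5,213,.09)
print('holder rim c');f(442.,0,0) if 0 else None
print('nuts');f(361.7,209.3,.115);f(441.7-300+0,0,0) if 0 else None
f(341.8,243.2,.115);f(322,208.7,.115);print('pipe');f(343.5,219.8,.125)
print('pocket a floor?')
E
```

```text
[[-0.001  0.32   0.947]
 [-0.001  0.947 -0.32 ]
 [-1.    -0.001 -0.   ]]
key
(212, 216.2) [0.5531 0.1751 0.09  ]
(200, 218.7) [0.5465 0.2057 0.09  ]
(224.5, 213) [0.5615 0.1433 0.09  ]
holder rim c
nuts
(361.7, 209.3) [ 0.5712 -0.2021  0.115 ]
(341.8, 243.2) [ 0.4867 -0.1522  0.115 ]
(322, 208.7) [ 0.5721 -0.1034  0.115 ]
pipe
(343.5, 219.8) [ 0.5442 -0.1552  0.125 ]
pocket a floor?
```

Call:
move_arm --pt "0 -0.29 0.75 0.96" --pt "0 -0.29 0.75 0.96" --pt "0 -0.29 0.75 0.96" --pt "0 -0.29 0.75 0.96" --pt "0 -0.29 0.75 0.96" --gripper 0

```text
time: 0.78
tool_pos: [0.4093, 0.2958, 0.2267]
tool_rot: [-3.112, 1.571, 1.902]
contact_force: [0.2, 0.2, -0.7]
opening: 0.0916
```

```bash
python3 - <<'E'
from h import *
o,R,t=tool();print(o['time'],t,R.round(4)); print(toward([.553,.175,.2]))
E
```

```text
0.775 [0.40932936 0.29581629 0.22666435] [[-1.000e-04  9.549e-01  2.968e-01]
 [ 2.000e-04  2.968e-01 -9.549e-01]
 [-1.000e+00 -0.000e+00 -2.000e-04]]
[0.0666 0.2534 0.395 ]
```

Call:
move_arm --pt "0.067 0.25 0.395 0.06" --pt "0.067 0.25 0.395 0.06" --pt "0.067 0.25 0.395 0.06" --pt "0.067 0.25 0.395 0.06" --pt "0.067 0.25 0.395 0.06"

```text
time: 1.4
tool_pos: [0.5507, 0.177, 0.1994]
tool_rot: [-1.941, 1.569, 3.016]
contact_force: [-0.6, -0.1, -0.1]
opening: 0.0918
```

```bash
python3 - <<'E'
from h import *
o,R,t=tool();print(o['time'],t,R.round(4),o['qpos']); 
im=robot.read_camera('wrist');cv2.imwrite('pics/w1.png',im[:,:,::-1])
print(tool()[2])
E
```

```text
1.4 [0.55074592 0.17699573 0.19943537] [[-1.500e-03  9.704e-01  2.415e-01]
 [ 2.000e-04  2.415e-01 -9.704e-01]
 [-1.000e+00 -1.400e-03 -5.000e-04]] [ 1.78247380e-01  4.62323929e-01  1.41375136e+00  4.65893842e-04
  1.26693338e+00 -6.57811087e-02]
[0.5504528  0.17765535 0.19984084]
```

View pics/w1.png

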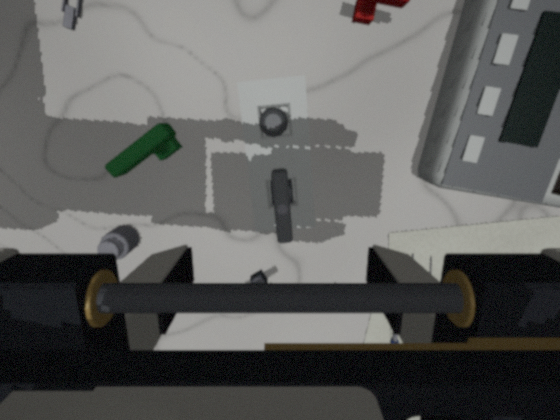

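```bash
python3 - <<'E'
from h import *
o,R,t=tool()
im=cv2.imread('pics/w1.png')
c=cv2.resize(im[60:260,230:330],None,fx=4,fy=3,interpolation=cv2.INTER_CUBIC)
c=im[60:260,210:350]; c=cv2.resize(c,None,fx=3,fy=3,interpolation=cv2.INTER_CUBIC);cv2.imwrite('pics/w1z.png',cv2.convertScaleAbs(c,alpha=2))
E
```

```text
(no output)
```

View pics/w1z.png

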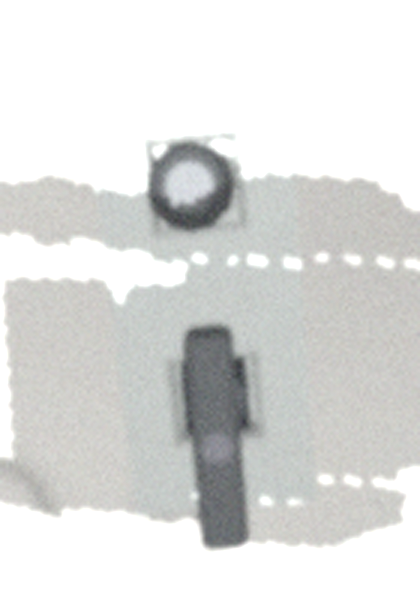

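```bash
cat >> h.py <<'E'
E
python3 - <<'E'
from h import *
o,R,t=tool()
P=lambda u,v,z:onz('wrist',210+u/3,60+v/3,z,(R,t))
a=P(216,447,.09);b=P(225,544,.09);c=P(206,350,.09)
print(a,b,c,np.linalg.norm(b-a))
d=a-b;print(np.degrees(np.arctan2(d[1],d[0])))
l=P(246,543,.09)-P(236,440,.09);print(np.degrees(np.arctan2(-l[1],-l[0])), l)
l=P(205,545,.09)-P(194,440,.09);print(np.degrees(np.arctan2(-l[1],-l[0])))
print('pocket corners',[P(u,v,.03).round(4) for u,v in[(172,358),(260,355),(260,435),(172,437)]])
print('drv pocket',[P(u,v,.03).round(4) for u,v in[(150,142),(236,137),(243,232)]])
E
```

```text
[0.55107855 0.17703322 0.09      ] [0.56082237 0.14918164 0.09      ] [0.54159643 0.20330359 0.09      ] 0.029506825427964633
109.2822808449544
109.84403350920594 [ 0.0106211  -0.02943025  0.        ]
109.602856283459
pocket corners [array([0.5333, 0.1879, 0.03  ]), array([0.562 , 0.1961, 0.03  ]), array([0.5692, 0.1691, 0.03  ]), array([0.5398, 0.1609, 0.03  ])]
drv pocket [array([0.5102, 0.254 , 0.03  ]), array([0.5365, 0.2622, 0.03  ]), array([0.5461, 0.2341, 0.03  ])]
```

Call:
move_arm --pt "0.1 0.002 0.002 -0.088" --pt "0.2 0.002 0.002 -0.088" --pt "0.3 0.002 0.002 -0.088" --pt "0.35 0.002 0.002 -0.088" --pt "0.35 0.002 0.002 -0.088"

```text
time: 2.08
tool_pos: [0.5504, 0.1776, 0.059]
tool_rot: [-1.801, 1.568, -3.033]
contact_force: [-0.1, -0.2, 1.4]
opening: 0.0919
```

Call:
move_arm --pt "0 0 0 0" --pt "0 0 0 0" --pt "0 0 0 0" --pt "0 0 0 0" --pt "0 0 0 0" --gripper 1 --squeeze 40

```text
time: 2.7
tool_pos: [0.5523, 0.1764, 0.0601]
tool_rot: [1.681, 1.571, 0.447]
contact_force: [0.1, -0.5, -0.1]
opening: 0.0465
```

```bash
python3 - <<'E'
from h import *
o,R,t=tool();print(o['time'],t,R.round(4),o['torque'],o['contact_force'],o['opening']); 
im=robot.read_camera('scene');im=im[180:300,300:440];im=cv2.resize(im,None,fx=4,fy=4);cv2.imwrite('pics/s1.png',im[:,:,::-1])
E
```

```text
2.7 [0.5522752  0.1763924  0.06006462] [[ 2.000e-04  9.439e-01  3.304e-01]
 [ 1.000e-04  3.304e-01 -9.439e-01]
 [-1.000e+00  3.000e-04 -0.000e+00]] [-0.05714991  0.06479338 -0.04375014] [ 0.05535815 -0.50362691 -0.07429018] 0.046462693167184765
```

View pics/s1.png

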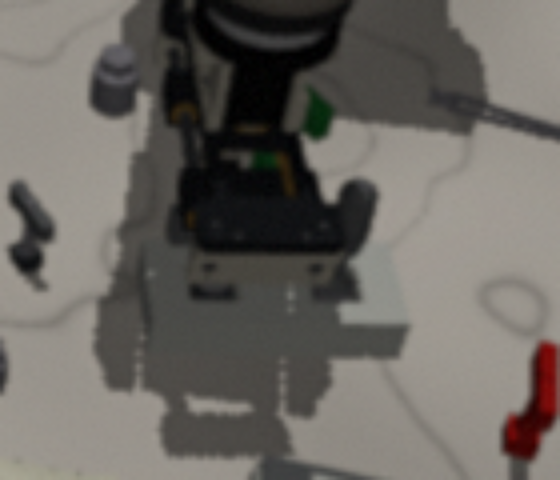

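Still closing (46 mm); hold further.

Call:
move_arm --pt "0 0 0 0" --pt "0 0 0 0" --pt "0 0 0 0" --pt "0 0 0 0" --pt "0 0 0 0"

```text
time: 3.38
tool_pos: [0.5522, 0.1765, 0.0599]
tool_rot: [-2.805, 1.571, 2.245]
contact_force: [0.1, 0.8, -1.1]
opening: 0.0137
```

```bash
python3 - <<'E'
from h import *
o,R,t=tool();print(o['time'],t,R.round(4),o['torque'],o['contact_force'],o['opening'],o['qpos']); 
E
```

```text
3.375 [0.55215991 0.17646575 0.05986743] [[-1.000e-04  9.438e-01  3.305e-01]
 [ 1.000e-04  3.305e-01 -9.438e-01]
 [-1.000e+00 -0.000e+00 -1.000e-04]] [-0.07918792 -0.04943541  0.00580659] [ 0.05372346  0.75768335 -1.09119147] 0.013690464336673891 [ 1.77100251e-01  6.15936348e-01  1.57387561e+00  1.09294813e-04
  9.51828939e-01 -1.59803690e-01]
```

Call:
move_arm --pt "-0.05 0 0 0" --pt "-0.15 0 0 0" --pt "-0.25 0 0 0" --pt "-0.35 0 0 0" --pt "-0.35 0 0 0" --squeeze 55

```text
time: 4.0
tool_pos: [0.5538, 0.1768, 0.2033]
tool_rot: [1.428, 1.564, 0.194]
contact_force: [-0.3, -0.3, -1.3]
opening: 0.0135
```

```bash
python3 - <<'E'
from h import *
o,R,t=tool();print(o['time'],t,R.round(4),o['torque'],o['contact_force'],o['opening']); 
print(R.T@(np.array([.5712,-.2021,.2])-t))
im=robot.read_camera('wrist');cv2.imwrite('pics/w2.png',im[:,:,::-1])
im=robot.read_camera('scene');cv2.imwrite('pics/s2.png',im[:,:,::-1])
im=robot.read_camera('top');cv2.imwrite('pics/t2.png',im[:,:,::-1])
E
```

```text
4.0 [0.55381291 0.17680565 0.20332289] [[ 0.0068  0.9438  0.3306]
 [ 0.0013  0.3306 -0.9438]
 [-1.      0.0068  0.001 ]] [-0.12503907  0.02811091 -0.00072913] [-0.27794097 -0.31046164 -1.33103116] 0.013544953112108451
[ 0.00293594 -0.10886376  0.36334957]
```

View pics/w2.png

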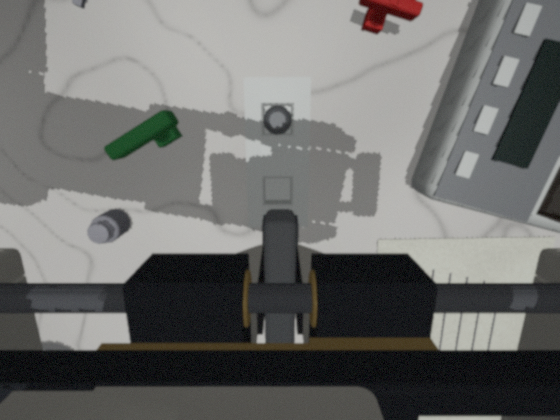

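View pics/s2.png

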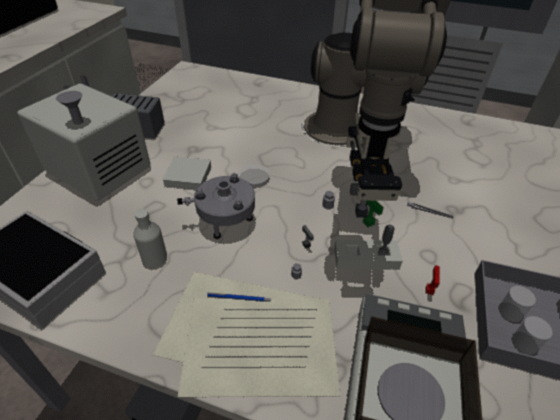

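```bash
python3 - <<'E'
from h import *
im=cv2.imread('pics/w2.png');s=cv2.imread('pics/s2.png')
c=cv2.resize(im[85:265,235:325],None,fx=4,fy=4/1.3,interpolation=cv2.INTER_CUBIC)
c=cv2.resize(im[95:245,220:340],None,fx=4,fy=4,interpolation=cv2.INTER_CUBIC)
d=cv2.resize(s[150:240,330:405],None,fx=4,fy=4,interpolation=cv2.INTER_CUBIC)
m=np.zeros((600,800,3),np.uint8);m[:600,:480]=c;m[:360,490:790]=d
cv2.imwrite('pics/z2.png',cv2.convertScaleAbs(m,alpha=1.8))
E
```

```text
(no output)
```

View pics/z2.png

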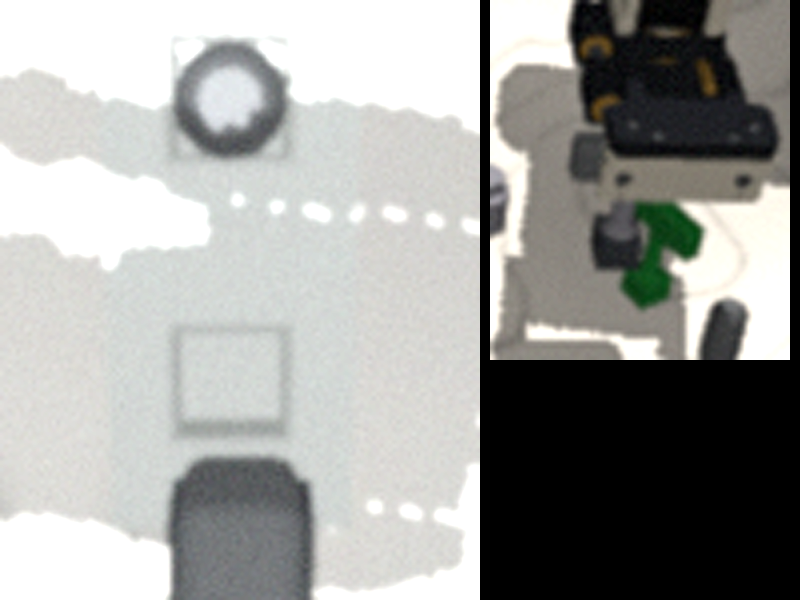

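```bash
python3 - <<'E'
from h import *
o,R,t=tool();t=np.array([0.55381,0.17681,.20332]) 
R=np.array([[ 0.0068,0.9438,0.3306],[0.0013,0.3306,-0.9438],[-1,.0068,.001]])
pose=(R,t)
P=lambda u,v,z:onz('wrist',220+u/4,95+v/4,z,pose)
cs=[P(u,v,.03) for u,v in[(177,325),(286,325),(286,436),(177,436)]]
print(np.array(cs).round(4),np.mean(cs,0)); 
cd=[P(u,v,.03) for u,v in[(172,40),(288,40),(288,157),(172,157)]]
print(np.mean(cd,0)); d=np.mean(cd,0)-np.mean(cs,0);print(np.linalg.norm(d),np.degrees(np.arctan2(d[1],d[0])))
zt=t[2]+.0188+.012
for u,v in[(172,487),(242,487),(312,487)]:
    print(R.T@(P(u,v,zt)-t))
for u,v in[(190,460),(242,460),(295,460)]:
    print(R.T@(P(u,v,zt-.024)-t))
# scene: socket bottom
for u,v in [(592,265),(640,270)]:
    U=330+(u-490)/4;V=150+v/4
    print(onz('scene',U,V,t[2]-.052))
print(t)
E
```

```text
[[0.5331 0.1871 0.03  ]
 [0.5595 0.1963 0.03  ]
 [0.5695 0.1687 0.03  ]
 [0.5425 0.1593 0.03  ]] [0.55113121 0.17783279 0.03      ]
[0.52759509 0.24418144 0.03      ]
0.07039952793765218 109.53132651041771
[-0.03089328 -0.0082291  -0.03473313]
[-0.03084458 -0.0011194  -0.03472105]
[-0.03079586  0.00599526 -0.03470896]
[-0.00688193 -0.00731036 -0.03090279]
[-0.00683915 -0.00106411 -0.03089305]
[-0.00679553  0.00530558 -0.03088312]
[0.5677789  0.16806271 0.15132   ]
[0.56255042 0.19296141 0.15132   ]
[0.55381 0.17681 0.20332]
```

Call:
move_arm --pt "-0.1 -0.37 0.98 0.32" --pt "-0.1 -0.37 0.98 0.32" --pt "-0.1 -0.37 0.98 0.32" --pt "-0.1 -0.37 0.98 0.32" --pt "-0.1 -0.37 0.98 0.32"

```text
time: 4.78
tool_pos: [0.5437, -0.1362, 0.228]
tool_rot: [-2.016, 1.568, 2.698]
contact_force: [0.3, -0.1, -2.0]
opening: 0.0134
```

```bash
python3 - <<'E'
from h import *
o,R,t=tool();print(o['time'],t,R.round(4),o['torque'],o['contact_force'],o['opening']); 
print(R.T@(np.array([.545,-.245,.24])-t)/.4)
E
```

```text
4.775 [ 0.54368443 -0.13624039  0.22802521] [[-0.0028  1.      0.0018]
 [ 0.0013  0.0018 -1.    ]
 [-1.     -0.0028 -0.0014]] [-0.05937732 -0.01987531  0.0164295 ] [ 0.29071623 -0.05980228 -2.04791553] 0.013364349241930109
[-0.03031324  0.00272396  0.27186358]
```

Call:
move_arm --pt "-0.02 0 0.14 0" --pt "-0.02 0 0.27 0" --pt "-0.02 0 0.27 0" --pt "-0.02 0 0.27 0"

```text
time: 5.28
tool_pos: [0.5443, -0.2419, 0.236]
tool_rot: [-2.287, 1.567, 2.427]
contact_force: [1.0, 0.7, -1.7]
opening: 0.0137
```

```bash
python3 - <<'E'
from h import *
o,R,t=tool()
im=robot.read_camera('wrist');cv2.imwrite('pics/w3.png',im[:,:,::-1])
print(o['time'],t,R.round(4),o['torque'],o['qpos']); 
np.savez('w3.npz',R=R,t=t)
E
```

```text
5.275 [ 0.54426862 -0.24187304  0.2359623 ] [[-0.0026  1.      0.0013]
 [ 0.0022  0.0013 -1.    ]
 [-1.     -0.0026 -0.0022]] [-0.03553426  0.05309156  0.02636136] [-5.47123895e-01  4.68865597e-01  1.30039366e+00  5.80386531e-04
  1.37569928e+00 -5.48509823e-01]
```

View pics/w3.png

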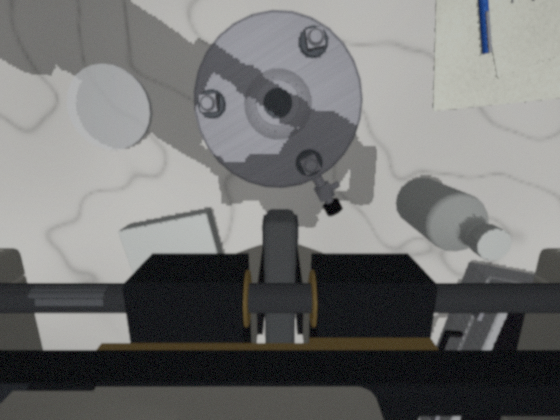

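```bash
python3 - <<'E'
from h import *
im=cv2.imread('pics/w3.png')
z=lambda u,v:cv2.convertScaleAbs(cv2.resize(im[v-20:v+20,u-20:u+20],None,fx=6.6,fy=6.6,interpolation=cv2.INTER_CUBIC),alpha=2)
a=cv2.resize(im[10:195,185:370],(264*2-4,264*2-4),interpolation=cv2.INTER_CUBIC)
row=np.hstack([cv2.convertScaleAbs(z(309,163),alpha=1.5),z(209,103),z(314,40)])
cv2.imwrite('pics/z3.png',row)
cv2.imwrite('pics/z3b.png',cv2.convertScaleAbs(a,alpha=1.8))
E
```

```text
(no output)
```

View pics/z3.png

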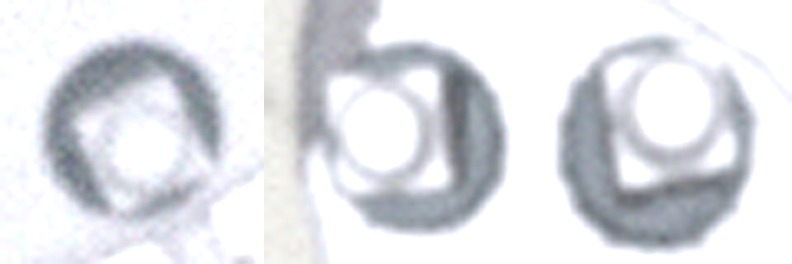

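View pics/z3b.png

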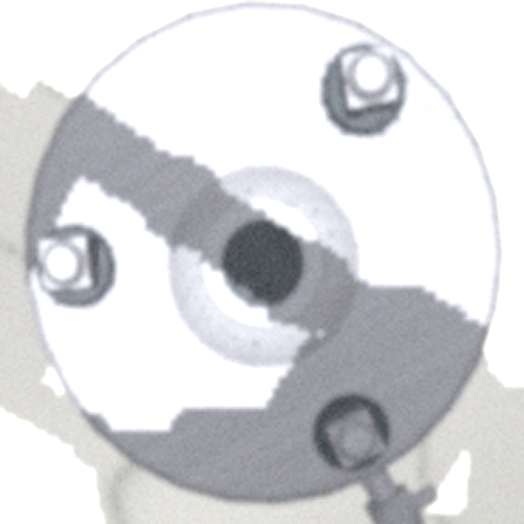

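```bash
python3 - <<'E'
from h import *
d=np.load('w3.npz');pose=(d['R'],d['t'])
off=[(289,143,0),(189,83,264),(294,20,528)]
def P(i,u,v,z):
    a=off[i];return onz('wrist',a[0]+(u-a[2])/6.6,a[1]+v/6.6,z,pose)
b=np.array([.0011,0,0]) # tool y bias -> world +x
tops=[P(0,146,147,.115),P(1,382,130,.115),P(2,674,106,.115)]
ws=[P(0,132,129,.098),P(1,409,136,.098),P(2,656,143,.098)]
for a,w in zip(tops,ws):print(a+b,w+b)
pipe=onz('wrist',185+262/524*185,10+263/524*185,.125,pose)+b
c=np.mean(tops,0)+b;print('c',c,pipe)
for a in tops:
    v=a+b-c;print(np.linalg.norm(v[:2]),np.degrees(np.arctan2(v[1],v[0])))
for i,e in [(0,(70,118,170,75)),(0,(112,212,70,118)),(0,(218,165,170,75)),(1,(345,200,460,190)),(1,(440,68,460,190)),(2,(620,190,735,170)),(2,(605,62,618,190))]:
    v=P(i,e[2],e[3],.111)-P(i,e[0],e[1],.111);print(i,np.linalg.norm(v),np.degrees(np.arctan2(v[1],v[0])))
t0=cv2.imread('pics/top0.png')
E
```

```text
[ 0.57061697 -0.20701233  0.115     ] [ 0.5702182  -0.20681616  0.098     ]
[ 0.4844117  -0.15630973  0.115     ] [ 0.48423407 -0.15622372  0.098     ]
[ 0.57172716 -0.1073197   0.115     ] [ 0.57127206 -0.10766758  0.098     ]
c [ 0.54225194 -0.15688059  0.115     ] [ 0.54197994 -0.15684172  0.125     ]
0.057600056920296586 -60.498399143454755
0.057843055402245165 179.43453581549963
0.05766341891206272 59.258896095656226
0 0.014080145573506763 23.42585653849977
0 0.013670960326523394 115.04559766552254
0 0.013490328716130685 119.67099861793761
1 0.014624988180636815 4.810556120542191
1 0.014592671069596516 -83.01965507898672
2 0.013865231103991741 9.084186237309686
2 0.013900479063551087 -82.24585177094887
```

```bash
python3 - <<'E'
from h import *
im={'top':cv2.imread('pics/top0.png'),'scene':cv2.imread('pics/scene0.png')}
N=[[.5706,-.2070,.115],[.4844,-.1563,.115],[.5717,-.1073,.115],[.542,-.1568,.125]]
out=[]
for cam,(u0,v0) in {'top':(305,180),'scene':(185,160)}.items():
    c=im[cam][v0:v0+80,u0:u0+80];c=cv2.convertScaleAbs(cv2.resize(c,None,fx=5,fy=5,interpolation=cv2.INTER_CUBIC),alpha=1.8)
    for n in N:
        p=proj(np.array(n),cam);q=((p-[u0,v0]+.5)*5-.5).astype(int);cv2.drawMarker(c,tuple(int(x) for x in q),(0,0,255),0,10,1)
    out.append(c)
cv2.imwrite('pics/z4.png',np.hstack(out))
E
```

```text
(no output)
```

View pics/z4.png

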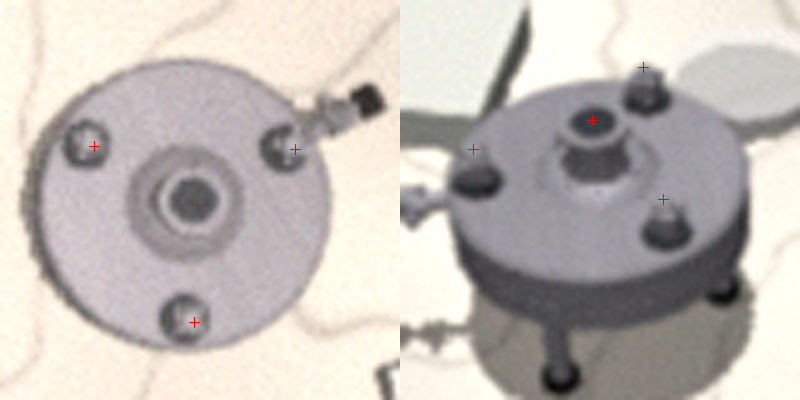

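Call:
move_arm --pt "0 0.069 -0.0885 -0.433" --pt "0.05 0.069 -0.0885 -0.433" --pt "0.1 0.069 -0.0885 -0.433" --pt "0.145 0.069 -0.0885 -0.433" --pt "0.145 0.069 -0.0885 -0.433"

```text
time: 5.95
tool_pos: [0.5717, -0.205, 0.1781]
tool_rot: [-2.568, 1.567, 2.601]
contact_force: [-0.5, -0.3, -0.2]
opening: 0.0137
```

```bash
python3 - <<'E'
from h import *
o,R,t=tool()
im=robot.read_camera('scene');cv2.imwrite('pics/s5.png',im[:,:,::-1])
tp=robot.read_camera('top');wi=robot.read_camera('wrist');cv2.imwrite('pics/w5.png',wi[:,:,::-1]);cv2.imwrite('pics/t5.png',tp[:,:,::-1])
print(o['time'],t,R.round(4),o['torque'],o['contact_force'],o['qpos']); 
c=im[140:240,170:270,::-1];c=cv2.convertScaleAbs(cv2.resize(c,None,fx=6,fy=6,interpolation=cv2.INTER_CUBIC),alpha=1.8)
cv2.imwrite('pics/z5.png',c)
np.savez('w5.npz',R=R,t=t)
E
```

```text
5.95 [ 0.57169142 -0.20499769  0.17812372] [[-0.0033  0.8973  0.4415]
 [ 0.002   0.4415 -0.8973]
 [-1.     -0.0021 -0.0032]] [-0.05532913 -0.02728383 -0.04511273] [-0.54312249 -0.26706532 -0.24878983] [-4.70568538e-01  5.33694089e-01  1.35407670e+00  2.78652594e-04
  1.25762313e+00 -9.27898544e-01]
```

View pics/z5.png

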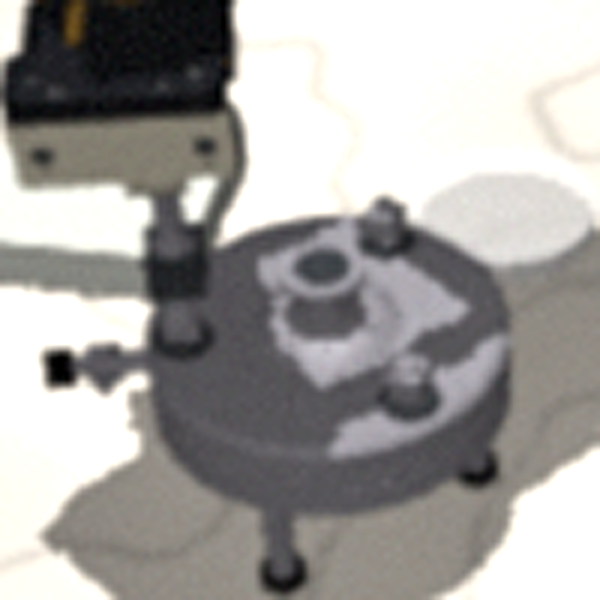

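View pics/w5.png

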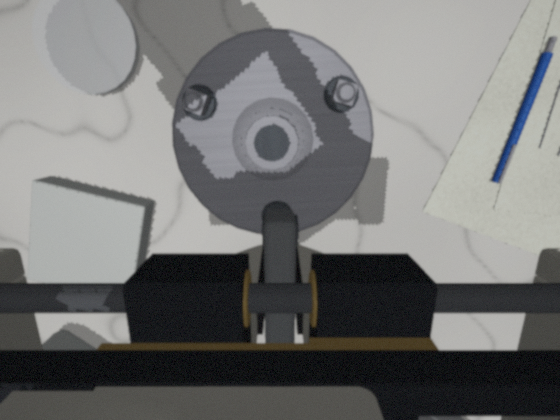

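```bash
python3 - <<'E'
from h import *
d=np.load('w5.npz');R=d['R'];t=d['t']
zz=lambda p:((p-[170,140]+.5)*6-.5).round(1)
for z in [.19,.178,.150,.126,.115,.098]:
    print(z,zz(proj(np.array([t[0],t[1],z]),'scene')))
for dx,dy in[(.002,0),(0,.002)]:
  print(zz(proj(np.array([t[0]+dx,t[1]+dy,.126]),'scene')))
pose=(R,t)
im=cv2.imread('pics/w5.png')
z=lambda u,v:cv2.convertScaleAbs(cv2.resize(im[v-20:v+20,u-20:u+20],None,fx=6.6,fy=6.6,interpolation=cv2.INTER_CUBIC),alpha=2.2)
cv2.imwrite('pics/z6.png',np.hstack([z(199,100),z(342,93),z(272,142)]))
s=cv2.imread('pics/s5.png')[170:205,185:215]
t0=cv2.imread('pics/t5.png')[180:260,300:400]
cv2.imwrite('pics/z6b.png',np.hstack([cv2.convertScaleAbs(cv2.resize(s,(343,400),interpolation=cv2.INTER_CUBIC),alpha=2.5)]))
E
```

```text
0.19 [158.2 152.4]
0.178 [162.1 177.4]
0.15 [170.8 234.1]
0.126 [178.1 281. ]
0.115 [181.3 301.9]
0.098 [186.2 333.7]
[175.7 284.1]
[182.6 282.1]
```

View pics/z6.png

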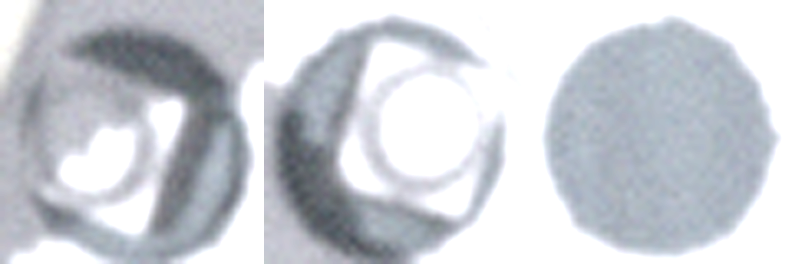

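View pics/z6b.png

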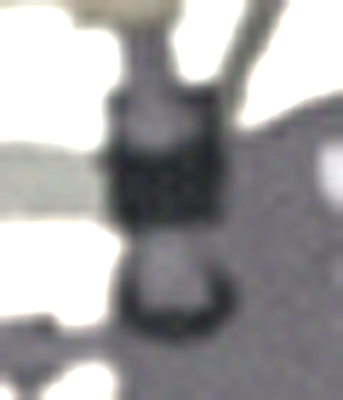

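```bash
python3 - <<'E'
from h import *
d=np.load('w5.npz');R=d['R'];t=d['t'];pose=(R,t)
P=lambda u0,v0,x,y,z:onz('wrist',u0-20+x/6.6,v0-20+y/6.6,z,pose)+R[:,1]*.0011
print(P(199,100,90,143,.115),P(342,93,428-264,126,.115),P(272,142,660-528,138,.125))
for c,e in [((199,100),(70,58,190,98)),((199,100),(190,98,150,232)),((342,93),(335-264,185,465-264,220)),((342,93),(372-264,40,335-264,185))]:
    v=P(*c,e[2],e[3],.111)-P(*c,e[0],e[1],.111);print(np.linalg.norm(v),np.degrees(np.arctan2(v[1],v[0]))%90)
print('to',R.T@(np.array([.5708,-.2072,t[2]])-t)/.4, np.degrees(np.arctan2(R[1,1],R[0,1])))
E
```

```text
[ 0.48368085 -0.15448953  0.11499773] [ 0.56996316 -0.10556024  0.11499773] [ 0.54087935 -0.15465625  0.12499773]
0.012179079768191572 8.430399686786998
0.013575872278988458 5.615950695938167
0.013509218170531613 12.022594582020027
0.013757182544258433 13.524886814268044
to [-3.50729162e-06 -4.43028852e-03  3.95633893e-03] 26.19832116779696
```

```bash
python3 - <<'E'
from h import *
o,R,t=tool();print(o['time'],t,R.round(4),o['torque'],o['contact_force'])
print('to',R.T@(np.array([.5708,-.2072,t[2]])-t)/.4, np.degrees(np.arctan2(R[1,1],R[0,1])))
E
```

```text
6.1 [ 0.57291788 -0.20652836  0.18055381] [[ 1.300e-03  8.977e-01  4.405e-01]
 [-5.000e-04  4.405e-01 -8.977e-01]
 [-1.000e+00  9.000e-04  1.000e-03]] [-0.08045946  0.03447724 -0.04205815] [ 0.42655138 -0.42615987 -0.47306656]
to [-6.06380062e-06 -5.49295824e-03 -8.24991762e-04] 26.1366935931104
```

Call:
move_arm --pt "0 -0.005 -0.001 0" --pt "0.02 -0.005 -0.001 0" --pt "0.035 -0.005 -0.001 0" --pt "0.035 -0.005 -0.001 0" --pt "0.035 -0.005 -0.001 0"

```text
time: 6.72
tool_pos: [0.5705, -0.2077, 0.1656]
tool_rot: [2.691, 1.571, 1.575]
contact_force: [-0.6, -0.4, -0.7]
opening: 0.0136
```

```bash
cat > st.py <<'E'
from h import *
import sys
o,R,t=tool();np.set_printoptions(suppress=True,precision=4)
yaw=np.degrees(np.arctan2(R[1,1],R[0,1]))
print('t%.2f'%o['time'],'tcp',t.round(4),'mouth %.4f'%(t[2]-.052),'yaw %.2f'%yaw,'F',o['contact_force'].round(2),'M',o['torque'].round(3),'op %.4f'%o['opening'],'q6 %.2f q %.2f'%(np.degrees(o['qpos'][5]),np.degrees(o['qpos'][0])), 'eff6 %.3f'%o['joint_efforts'][5])
if len(sys.argv)>2: print('to',(R.T@(np.array([float(sys.argv[1]),float(sys.argv[2]),t[2]])-t)/.4).round(4))
E
python3 st.py .5708 -.2072;python3 - <<'E'
from h import *
im=robot.read_camera('scene');cv2.imwrite('pics/s7.png',im[:,:,::-1])
s=im[160:215,175:240,::-1]
cv2.imwrite('pics/z7.png',cv2.convertScaleAbs(cv2.resize(s,None,fx=10,fy=10,interpolation=cv2.INTER_CUBIC),alpha=2.5))
E
python3 st.py
```

```text
t6.72 tcp [ 0.5705 -0.2077  0.1656] mouth 0.1136 yaw 26.07 F [-0.64 -0.36 -0.67] M [-0.049 -0.054 -0.074] op 0.0136 q6 -53.31 q -27.24 eff6 0.000
to [ 0.      0.0013 -0.0007]
t6.78 tcp [ 0.5705 -0.2077  0.1657] mouth 0.1137 yaw 26.07 F [ 0.21  0.23 -1.54] M [-0.054 -0.052 -0.034] op 0.0137 q6 -53.31 q -27.24 eff6 0.000
```

View pics/z7.png

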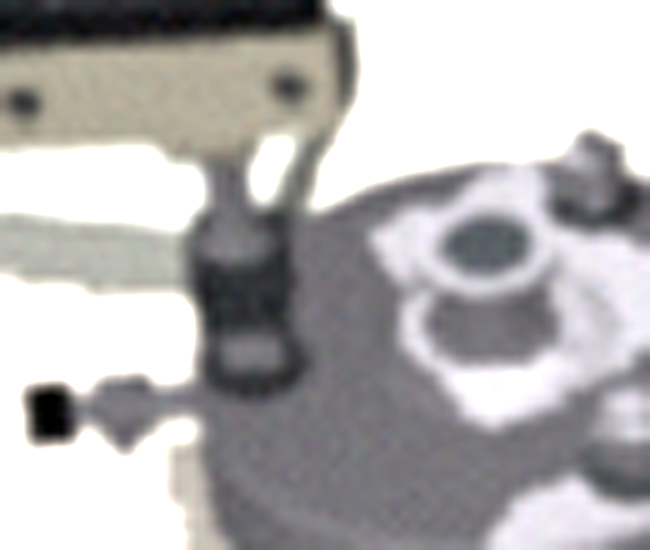

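Call:
move_arm --pt "0.004 0.001 0 0" --pt "0.008 0.001 0 0" --pt "0.012 0.001 0 0" --pt "0.012 0.001 0 0"

```text
time: 7.28
tool_pos: [0.5707, -0.2074, 0.1606]
tool_rot: [-2.783, 1.57, 2.384]
contact_force: [-0.5, -0.1, -1.6]
opening: 0.0137
```

```bash
python3 st.py
```

```text
t7.28 tcp [ 0.5707 -0.2074  0.1606] mouth 0.1086 yaw 26.07 F [-0.46 -0.15 -1.6 ] M [-0.047  0.017  0.084] op 0.0137 q6 -53.28 q -27.21 eff6 0.000
```

Call:
move_arm --pt "0.004 0 0 0" --pt "0.008 0 0 0" --pt "0.012 0 0 0" --pt "0.015 0 0 0" --pt "0.015 0 0 0"

```text
time: 7.9
tool_pos: [0.5707, -0.2074, 0.1546]
tool_rot: [-2.858, 1.571, 2.309]
contact_force: [0.5, 1.3, -0.5]
opening: 0.0139
```

```bash
python3 st.py
```

```text
t7.90 tcp [ 0.5707 -0.2074  0.1546] mouth 0.1026 yaw 26.08 F [ 0.5   1.3  -0.54] M [-0.066  0.026 -0.023] op 0.0139 q6 -53.28 q -27.20 eff6 0.000
```

Call:
move_arm --pt "0.002 0 0 0.05" --pt "0.002 0 0 0.05"

```text
time: 8.15
tool_pos: [0.5708, -0.2074, 0.154]
tool_rot: [2.383, 1.571, 1.216]
contact_force: [-0.0, -0.4, -0.8]
opening: 0.0137
```

```bash
python3 st.py
```

```text
t8.15 tcp [ 0.5708 -0.2074  0.154 ] mouth 0.1020 yaw 23.11 F [-0.01 -0.44 -0.85] M [-0.078  0.017 -0.036] op 0.0137 q6 -50.31 q -27.20 eff6 0.291
```

Call:
move_arm --pt "0 0 0 0.05"

```text
time: 8.28
tool_pos: [0.5706, -0.2073, 0.154]
tool_rot: [-2.76, 1.57, 2.303]
contact_force: [-0.4, 0.1, -0.8]
opening: 0.014
```

```bash
python3 st.py
```

```text
t8.28 tcp [ 0.5706 -0.2073  0.154 ] mouth 0.1020 yaw 20.08 F [-0.42  0.08 -0.81] M [ 0.085  0.092 -0.003] op 0.0140 q6 -47.29 q -27.20 eff6 -0.763
```

Call:
move_arm --pt "0 0 0 0.05"

```text
time: 8.4
tool_pos: [0.5706, -0.2072, 0.154]
tool_rot: [-2.877, 1.57, 2.133]
contact_force: [-1.0, 0.1, -1.6]
opening: 0.0135
```

```bash
python3 st.py
```

```text
t8.40 tcp [ 0.5706 -0.2072  0.154 ] mouth 0.1020 yaw 17.05 F [-1.02  0.14 -1.64] M [0.052 0.123 0.041] op 0.0135 q6 -44.26 q -27.20 eff6 -0.539
```

Call:
move_arm --pt "0 0 0 0.05"

```text
time: 8.52
tool_pos: [0.5706, -0.2072, 0.154]
tool_rot: [-2.75, 1.57, 2.207]
contact_force: [-1.0, 0.6, -0.7]
opening: 0.0137
```

```bash
python3 st.py
```

```text
t8.53 tcp [ 0.5706 -0.2072  0.154 ] mouth 0.1020 yaw 14.06 F [-0.99  0.64 -0.74] M [ 0.137  0.129 -0.001] op 0.0137 q6 -41.26 q -27.19 eff6 -0.534
```

Call:
move_arm --pt "0 0 0 0.05"

```text
time: 8.65
tool_pos: [0.5706, -0.2072, 0.154]
tool_rot: [-2.62, 1.57, 2.285]
contact_force: [-1.1, 1.1, -1.5]
opening: 0.0138
```

```bash
python3 st.py
```

```text
t8.65 tcp [ 0.5706 -0.2072  0.154 ] mouth 0.1020 yaw 11.05 F [-1.14  1.13 -1.47] M [ 0.042  0.188 -0.008] op 0.0138 q6 -38.26 q -27.20 eff6 -0.534
```

Call:
move_arm --pt "0 0 0 0.05"

```text
time: 8.78
tool_pos: [0.5706, -0.2072, 0.154]
tool_rot: [-2.528, 1.57, 2.325]
contact_force: [-0.8, 0.7, -1.0]
opening: 0.0133
```

```bash
python3 st.py
```

```text
t8.78 tcp [ 0.5706 -0.2072  0.154 ] mouth 0.1020 yaw 8.06 F [-0.76  0.74 -0.95] M [0.14  0.183 0.021] op 0.0133 q6 -35.26 q -27.19 eff6 -0.533
```

Call:
move_arm --pt "0 0 0 0.05"

```text
time: 8.9
tool_pos: [0.5706, -0.2072, 0.154]
tool_rot: [-2.423, 1.57, 2.378]
contact_force: [0.4, 1.2, -2.3]
opening: 0.0135
```

```bash
python3 st.py
```

```text
t8.90 tcp [ 0.5706 -0.2072  0.154 ] mouth 0.1020 yaw 5.06 F [ 0.42  1.22 -2.27] M [0.064 0.227 0.058] op 0.0135 q6 -32.26 q -27.20 eff6 -0.514
```

Call:
move_arm --pt "0 0 0 0.05"

```text
time: 9.02
tool_pos: [0.5705, -0.2072, 0.154]
tool_rot: [-2.279, 1.57, 2.469]
contact_force: [-0.4, 1.2, -1.3]
opening: 0.0136
```

```bash
python3 st.py
```

```text
t9.03 tcp [ 0.5705 -0.2072  0.154 ] mouth 0.1020 yaw 2.07 F [-0.39  1.18 -1.26] M [0.077 0.186 0.236] op 0.0136 q6 -29.27 q -27.20 eff6 -0.320
```

Call:
move_arm --pt "0 0 0 0.05"

```text
time: 9.15
tool_pos: [0.5705, -0.2072, 0.154]
tool_rot: [-2.166, 1.57, 2.531]
contact_force: [-0.1, 0.7, -0.4]
opening: 0.0138
```

```bash
python3 st.py
```

```text
t9.15 tcp [ 0.5705 -0.2072  0.154 ] mouth 0.1020 yaw -0.92 F [-0.08  0.67 -0.38] M [0.111 0.272 0.255] op 0.0138 q6 -26.28 q -27.19 eff6 -0.308
```

Call:
move_arm --pt "0 0 0 0.05"

```text
time: 9.28
tool_pos: [0.5705, -0.2072, 0.154]
tool_rot: [-2.055, 1.57, 2.589]
contact_force: [-0.9, 0.9, -0.9]
opening: 0.0139
```

```bash
python3 st.py
```

```text
t9.28 tcp [ 0.5705 -0.2072  0.154 ] mouth 0.1020 yaw -3.92 F [-0.93  0.89 -0.9 ] M [0.103 0.329 0.183] op 0.0139 q6 -23.28 q -27.19 eff6 -0.310
```

Call:
move_arm --pt "0 0 0 0.05"

```text
time: 9.4
tool_pos: [0.5704, -0.2071, 0.154]
tool_rot: [-1.967, 1.57, 2.624]
contact_force: [-0.7, 0.6, -0.5]
opening: 0.0136
```

```bash
python3 st.py
```

```text
t9.40 tcp [ 0.5704 -0.2071  0.154 ] mouth 0.1020 yaw -6.91 F [-0.71  0.62 -0.49] M [0.096 0.301 0.254] op 0.0136 q6 -20.28 q -27.19 eff6 -0.310
```

Call:
move_arm --pt "0 0 0 0.05"

```text
time: 9.52
tool_pos: [0.5704, -0.2071, 0.1539]
tool_rot: [-1.928, 1.57, 2.611]
contact_force: [-1.7, 1.4, -0.2]
opening: 0.0134
```

```bash
python3 st.py
```

```text
t9.53 tcp [ 0.5704 -0.2071  0.1539] mouth 0.1019 yaw -9.91 F [-1.74  1.43 -0.17] M [0.074 0.319 0.226] op 0.0134 q6 -17.28 q -27.19 eff6 -0.310
```

Call:
move_arm --pt "0 0 0 0.05"

```text
time: 9.65
tool_pos: [0.5704, -0.2071, 0.1539]
tool_rot: [-1.856, 1.57, 2.631]
contact_force: [-1.9, 0.9, -0.8]
opening: 0.0136
```

```bash
python3 st.py
```

```text
t9.65 tcp [ 0.5704 -0.2071  0.1539] mouth 0.1019 yaw -12.91 F [-1.87  0.95 -0.78] M [0.081 0.355 0.247] op 0.0136 q6 -14.28 q -27.19 eff6 -0.310
```

Call:
move_arm --pt "0 0 0 0.05"

```text
time: 9.78
tool_pos: [0.5704, -0.2071, 0.1539]
tool_rot: [-1.81, 1.57, 2.624]
contact_force: [-1.0, 0.6, 0.5]
opening: 0.0138
```

```bash
python3 st.py
```

```text
t9.78 tcp [ 0.5704 -0.2071  0.1539] mouth 0.1019 yaw -15.92 F [-0.99  0.55  0.53] M [0.1   0.313 0.268] op 0.0138 q6 -11.28 q -27.19 eff6 -0.310
```

Call:
move_arm --pt "0 0 0 0.1" --pt "0 0 0 0.2" --pt "0 0 0 0.3" --pt "0 0 0 0.4" --pt "0 0 0 0.5"

```text
time: 10.4
tool_pos: [0.5702, -0.2069, 0.1539]
tool_rot: [-1.326, 1.569, 2.583]
contact_force: [-2.4, 1.6, 0.6]
opening: 0.0135
```

```bash
python3 st.py
```

```text
t10.40 tcp [ 0.5702 -0.2069  0.1539] mouth 0.1019 yaw -46.01 F [-2.37  1.6   0.57] M [0.225 0.564 0.241] op 0.0135 q6 18.82 q -27.19 eff6 -0.861
```

Call:
move_arm --pt "0 0 0 0.1" --pt "0 0 0 0.2" --pt "0 0 0 0.3" --pt "0 0 0 0.4" --pt "0 0 0 0.5"

```text
time: 11.02
tool_pos: [0.5701, -0.2067, 0.154]
tool_rot: [-0.916, 1.569, 2.469]
contact_force: [-2.7, 0.8, 0.9]
opening: 0.0136
```

```bash
python3 st.py
```

```text
t11.03 tcp [ 0.5701 -0.2067  0.154 ] mouth 0.1020 yaw -76.01 F [-2.68  0.76  0.9 ] M [0.449 0.597 0.24 ] op 0.0136 q6 48.82 q -27.18 eff6 -0.861
```

Call:
move_arm --pt "0 0 0 0.08" --pt "0 0 0 0.16" --pt "0 0 0 0.16"

```text
time: 11.4
tool_pos: [0.5702, -0.2066, 0.1539]
tool_rot: [-0.838, 1.569, 2.383]
contact_force: [-2.0, 2.1, 0.4]
opening: 0.0136
```

```bash
python3 st.py
```

```text
t11.40 tcp [ 0.5702 -0.2066  0.1539] mouth 0.1019 yaw -85.40 F [-2.03  2.12  0.36] M [0.752 0.758 0.187] op 0.0136 q6 58.21 q -27.18 eff6 0.650
```

Call:
move_arm --pt "0 0 0 0.016" --pt "0 0 0 0.016"

```text
time: 11.65
tool_pos: [0.5702, -0.2067, 0.1539]
tool_rot: [-0.842, 1.569, 2.362]
contact_force: [-4.2, 4.0, 2.2]
opening: 0.0139
```

```bash
python3 st.py
```

```text
t11.65 tcp [ 0.5702 -0.2067  0.1539] mouth 0.1019 yaw -86.41 F [-4.16  3.97  2.21] M [0.879 0.91  0.211] op 0.0139 q6 59.21 q -27.18 eff6 0.300
```

Call:
move_arm --pt "0 0 0 -0.07" --pt "0 0 0 -0.14" --pt "0 0 0 -0.14"

```text
time: 12.02
tool_pos: [0.5706, -0.2071, 0.1538]
tool_rot: [-1.292, 1.57, 2.057]
contact_force: [-1.9, 3.4, -0.5]
opening: 0.0136
```

```bash
python3 st.py
```

```text
t12.03 tcp [ 0.5706 -0.2071  0.1538] mouth 0.1018 yaw -78.08 F [-1.85  3.42 -0.52] M [0.733 0.59  0.049] op 0.0136 q6 50.87 q -27.19 eff6 -0.394
```

Call:
move_arm --pt "-0.01 0 0 0" --pt "-0.04 0 0 0" --pt "-0.08 0 0 0" --pt "-0.11 0 0 0" --pt "-0.11 0 0 -0.2"

```text
time: 12.65
tool_pos: [0.5717, -0.2082, 0.2005]
tool_rot: [2.232, 1.566, -0.51]
contact_force: [0.3, 0.3, -1.1]
opening: 0.0134
```

```bash
python3 st.py .4843 -.1575; python3 - <<'E'
from h import *
im=robot.read_camera('scene')
cv2.imwrite('pics/z8.png',cv2.convertScaleAbs(cv2.resize(im[150:230,175:265,::-1],None,fx=7,fy=7,interpolation=cv2.INTER_CUBIC),alpha=2))
E
python3 st.py .4843 -.1575
```

```text
t12.65 tcp [ 0.5717 -0.2082  0.2005] mouth 0.1485 yaw -67.13 F [ 0.3   0.3  -1.14] M [-0.103  0.163  0.013] op 0.0134 q6 39.91 q -27.22 eff6 2.836
to [-0.0011 -0.2017  0.1521]
t12.70 tcp [ 0.5713 -0.2079  0.1997] mouth 0.1477 yaw -66.58 F [-0.3  -0.43 -1.14] M [-0.066  0.148  0.025] op 0.0137 q6 39.37 q -27.21 eff6 0.901
to [-0.0007 -0.2022  0.1495]
```

View pics/z8.png

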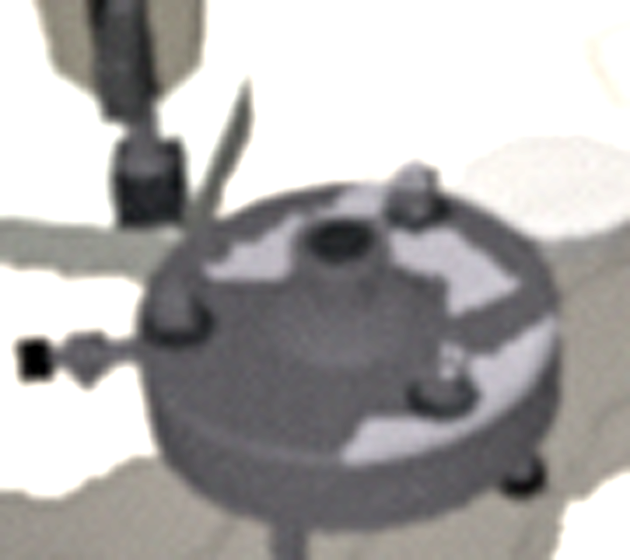

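Call:
move_arm --pt "0 -0.2 0.15 -0.9" --pt "0 -0.202 0.15 -0.9" --pt "0 -0.202 0.15 -0.9" --pt "0 -0.202 0.15 -0.9" --pt "0 -0.202 0.15 -0.9"

```text
time: 13.32
tool_pos: [0.4845, -0.1562, 0.1989]
tool_rot: [1.274, 1.569, -0.532]
contact_force: [0.0, -0.9, -1.0]
opening: 0.0138
```

```bash
python3 st.py .4843 -.1575
```

```text
t13.32 tcp [ 0.4845 -0.1562  0.1989] mouth 0.1469 yaw -13.44 F [ 0.02 -0.88 -0.96] M [-0.105  0.069  0.016] op 0.0138 q6 -13.05 q -26.50 eff6 1.991
to [0.     0.0002 0.0032]
```

Call:
move_arm --pt "0 0 0.003 -0.15" --pt "0.03 0 0.003 -0.31" --pt "0.06 0 0.003 -0.31" --pt "0.08 0 0.003 -0.31" --pt "0.08 0 0.003 -0.31"

```text
time: 13.95
tool_pos: [0.4837, -0.1571, 0.1654]
tool_rot: [-2.149, 1.569, 2.648]
contact_force: [-0.1, -0.2, -1.4]
opening: 0.0138
```

```bash
python3 st.py .4843 -.1575; python3 - <<'E'
from h import *
im=robot.read_camera('scene');wi=robot.read_camera('wrist');o,R,t=tool()
cv2.imwrite('pics/z9.png',cv2.convertScaleAbs(cv2.resize(im[155:205,195:265,::-1],None,fx=10,fy=10,interpolation=cv2.INTER_CUBIC),alpha=2))
cv2.imwrite('pics/w9.png',wi[:,:,::-1]);np.savez('w9.npz',R=R,t=t)
E
python3 st.py .4843 -.1575
```

```text
t13.95 tcp [ 0.4837 -0.1571  0.1654] mouth 0.1134 yaw 4.84 F [-0.13 -0.23 -1.41] M [-0.123  0.016 -0.075] op 0.0138 q6 -31.47 q -26.63 eff6 0.040
to [-0.      0.0014  0.0012]
t14.05 tcp [ 0.4842 -0.1573  0.1662] mouth 0.1142 yaw 4.90 F [ 0.08  0.69 -0.8 ] M [-0.044  0.012 -0.057] op 0.0135 q6 -31.53 q -26.63 eff6 0.026
to [0.     0.0002 0.0006]
```

View pics/z9.png

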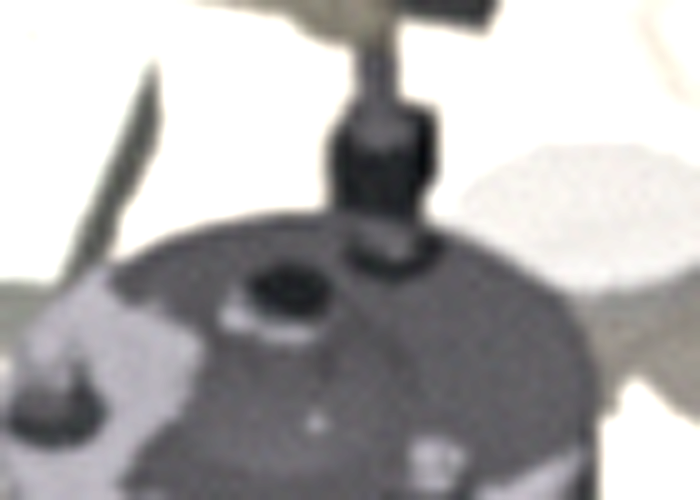

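View pics/w9.png

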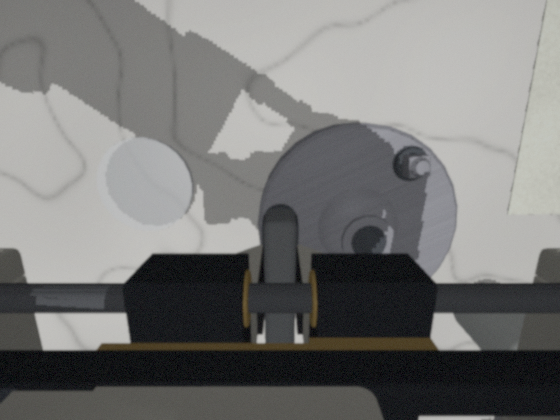

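Call:
move_arm --pt "0.004 0 0.0005 0" --pt "0.008 0 0.0005 0" --pt "0.012 0 0.0005 0" --pt "0.012 0 0.0005 0"

```text
time: 14.55
tool_pos: [0.4843, -0.1575, 0.1621]
tool_rot: [1.143, 1.569, -0.341]
contact_force: [-1.6, 1.1, 6.5]
opening: 0.0138
```

```bash
python3 st.py .4843 -.1575
```

```text
t14.55 tcp [ 0.4843 -0.1575  0.1621] mouth 0.1101 yaw 4.97 F [-1.64  1.13  6.46] M [ 0.143  0.346 -0.047] op 0.0138 q6 -31.62 q -26.64 eff6 0.012
to [-0.     -0.0001  0.0001]
```

Call:
move_arm --pt "-0.006 0 0 0" --pt "-0.006 -0.003 -0.0025 0" --pt "-0.006 -0.003 -0.0025 0" --pt "-0.006 -0.003 -0.0025 0"

```text
time: 15.05
tool_pos: [0.4827, -0.1564, 0.1634]
tool_rot: [-2.27, 1.57, 2.529]
contact_force: [0.3, -0.9, -1.5]
opening: 0.0136
```

```bash
python3 st.py .4843 -.1575; python3 - <<'E'
from h import *
im=robot.read_camera('scene')
cv2.imwrite('pics/z10.png',cv2.convertScaleAbs(cv2.resize(im[165:195,215:255,::-1],None,fx=18,fy=18,interpolation=cv2.INTER_CUBIC),alpha=2.5))
E
python3 st.py .4843 -.1575
```

```text
t15.05 tcp [ 0.4827 -0.1564  0.1634] mouth 0.1114 yaw 4.98 F [ 0.34 -0.95 -1.5 ] M [-0.017  0.006 -0.001] op 0.0136 q6 -31.60 q -26.62 eff6 0.001
to [-0.      0.0039  0.003 ]
t15.10 tcp [ 0.4827 -0.1565  0.1634] mouth 0.1114 yaw 4.98 F [-0.3   0.83 -1.69] M [-0.118  0.021 -0.023] op 0.0138 q6 -31.60 q -26.62 eff6 0.001
to [-0.      0.0038  0.003 ]
```

View pics/z10.png

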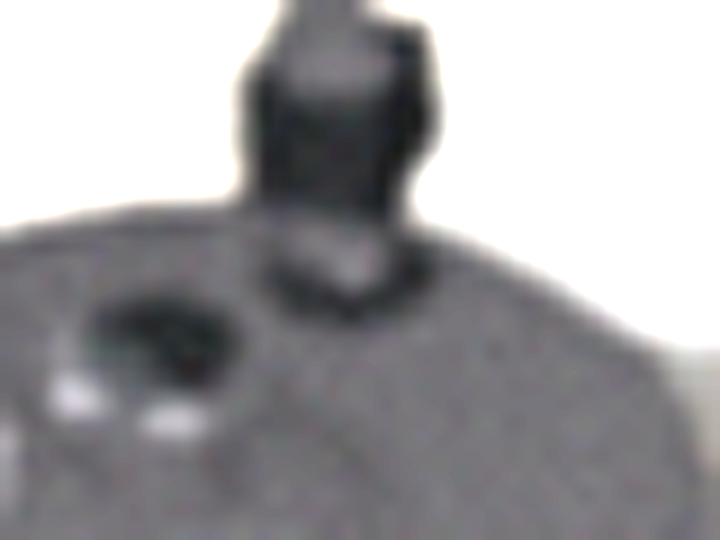

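Call:
move_arm --pt "0.003 0 0 0" --pt "0.006 0 0 0" --pt "0.006 0 0 0"

```text
time: 15.48
tool_pos: [0.483, -0.1565, 0.1611]
tool_rot: [1.473, 1.57, -0.011]
contact_force: [2.0, 0.4, -0.8]
opening: 0.0138
```

```bash
python3 st.py .4843 -.1575
```

```text
t15.47 tcp [ 0.483  -0.1565  0.1611] mouth 0.1091 yaw 4.97 F [ 2.02  0.43 -0.76] M [-0.095 -0.284  0.006] op 0.0138 q6 -31.60 q -26.62 eff6 -0.009
to [0.     0.003  0.0027]
```

Call:
move_arm --pt "0.004 0.0012 0 0" --pt "0.008 0.0012 0 0" --pt "0.012 0.0012 0 0" --pt "0.0175 0.0012 0 0" --pt "0.0175 0.0012 0 0"

```text
time: 16.1
tool_pos: [0.4832, -0.1564, 0.154]
tool_rot: [-2.683, 1.571, 2.116]
contact_force: [0.3, 0.7, -0.9]
opening: 0.0136
```

```bash
python3 st.py .4843 -.1575
```

```text
t16.10 tcp [ 0.4832 -0.1564  0.154 ] mouth 0.1020 yaw 4.97 F [ 0.3   0.66 -0.86] M [-0.073 -0.156  0.01 ] op 0.0136 q6 -31.57 q -26.59 eff6 -0.008
to [-0.      0.0025  0.003 ]
```

Call:
move_arm --pt "0 0 0 0.05"

```text
time: 16.23
tool_pos: [0.4832, -0.1563, 0.1541]
tool_rot: [-2.999, 1.57, 1.747]
contact_force: [1.9, 1.0, -1.3]
opening: 0.0135
```

```bash
python3 st.py
```

```text
t16.23 tcp [ 0.4832 -0.1563  0.1541] mouth 0.1021 yaw 1.91 F [ 1.86  0.97 -1.33] M [ 0.132 -0.303  0.003] op 0.0135 q6 -28.51 q -26.59 eff6 -0.767
```

Call:
move_arm --pt "0 0 0 0.05"

```text
time: 16.35
tool_pos: [0.4834, -0.1562, 0.1542]
tool_rot: [2.549, 1.57, 0.958]
contact_force: [1.8, 0.2, -1.7]
opening: 0.0137
```

```bash
python3 st.py
```

```text
t16.35 tcp [ 0.4834 -0.1562  0.1542] mouth 0.1022 yaw -1.13 F [ 1.83  0.18 -1.72] M [ 0.139 -0.384  0.041] op 0.0137 q6 -25.48 q -26.58 eff6 -0.544
```

Call:
move_arm --pt "0 0 0 0.05"

```text
time: 16.48
tool_pos: [0.4834, -0.1562, 0.1542]
tool_rot: [2.464, 1.57, 0.821]
contact_force: [1.7, 0.6, -1.2]
opening: 0.0139
```

```bash
python3 st.py
```

```text
t16.48 tcp [ 0.4834 -0.1562  0.1542] mouth 0.1022 yaw -4.13 F [ 1.69  0.59 -1.22] M [ 0.199 -0.373  0.007] op 0.0139 q6 -22.47 q -26.58 eff6 -0.535
```

Call:
move_arm --pt "0 0 0 0.05"

```text
time: 16.6
tool_pos: [0.4834, -0.1561, 0.1542]
tool_rot: [2.594, 1.57, 0.899]
contact_force: [2.0, 1.8, -0.8]
opening: 0.0136
```

```bash
python3 st.py
```

```text
t16.60 tcp [ 0.4834 -0.1561  0.1542] mouth 0.1022 yaw -7.12 F [ 2.03  1.77 -0.76] M [ 0.183 -0.302  0.003] op 0.0136 q6 -19.48 q -26.58 eff6 -0.535
```

Call:
move_arm --pt "0 0 0 0.05"

```text
time: 16.73
tool_pos: [0.4833, -0.1561, 0.1542]
tool_rot: [2.87, 1.57, 1.122]
contact_force: [2.0, 1.3, -1.2]
opening: 0.0134
```

```bash
python3 st.py
```

```text
t16.73 tcp [ 0.4833 -0.1561  0.1542] mouth 0.1022 yaw -10.12 F [ 1.99  1.27 -1.2 ] M [ 0.197 -0.313 -0.043] op 0.0134 q6 -16.48 q -26.58 eff6 -0.535
```

Call:
move_arm --pt "0 0 0 0.05"

```text
time: 16.85
tool_pos: [0.4833, -0.1561, 0.1542]
tool_rot: [3.0, 1.57, 1.2]
contact_force: [1.4, 0.1, -1.4]
opening: 0.0137
```

```bash
python3 st.py
```

```text
t16.85 tcp [ 0.4833 -0.1561  0.1542] mouth 0.1022 yaw -13.12 F [ 1.37  0.11 -1.38] M [ 0.171 -0.257  0.012] op 0.0137 q6 -13.47 q -26.58 eff6 -0.535
```

Call:
move_arm --pt "0 0 0 0.05"

```text
time: 16.98
tool_pos: [0.4833, -0.1561, 0.1542]
tool_rot: [-3.138, 1.57, 1.293]
contact_force: [1.5, 0.9, -1.1]
opening: 0.0137
```

```bash
python3 st.py
```

```text
t16.98 tcp [ 0.4833 -0.1561  0.1542] mouth 0.1022 yaw -16.12 F [ 1.46  0.92 -1.11] M [ 0.177 -0.238 -0.018] op 0.0137 q6 -10.48 q -26.58 eff6 -0.534
```

Call:
move_arm --pt "0 0 0 0.05"

```text
time: 17.1
tool_pos: [0.4833, -0.1561, 0.1542]
tool_rot: [-3.059, 1.57, 1.319]
contact_force: [1.8, 1.5, -1.1]
opening: 0.0139
```

```bash
python3 st.py
```

```text
t17.10 tcp [ 0.4833 -0.1561  0.1542] mouth 0.1022 yaw -19.12 F [ 1.78  1.55 -1.14] M [ 0.193 -0.19   0.023] op 0.0139 q6 -7.47 q -26.58 eff6 -0.534
```

Call:
move_arm --pt "0 0 0 0.05"

```text
time: 17.23
tool_pos: [0.4833, -0.1561, 0.1542]
tool_rot: [-2.877, 1.57, 1.449]
contact_force: [1.5, 0.2, -1.6]
opening: 0.0137
```

```bash
python3 st.py
```

```text
t17.23 tcp [ 0.4833 -0.1561  0.1542] mouth 0.1022 yaw -22.12 F [ 1.52  0.17 -1.58] M [ 0.196 -0.172  0.016] op 0.0137 q6 -4.48 q -26.58 eff6 -0.534
```

Call:
move_arm --pt "0 0 0 0.05"

```text
time: 17.35
tool_pos: [0.4832, -0.1561, 0.1542]
tool_rot: [-2.638, 1.57, 1.636]
contact_force: [1.2, 1.1, -1.2]
opening: 0.0137
```

```bash
python3 st.py
```

```text
t17.35 tcp [ 0.4832 -0.1561  0.1542] mouth 0.1022 yaw -25.12 F [ 1.24  1.14 -1.17] M [ 0.211 -0.183  0.015] op 0.0137 q6 -1.48 q -26.58 eff6 -0.534
```

Call:
move_arm --pt "0 0.001 -0.001 0.05"

```text
time: 17.48
tool_pos: [0.4836, -0.1559, 0.1541]
tool_rot: [-2.153, 1.57, 2.069]
contact_force: [0.4, 0.4, -0.4]
opening: 0.0138
```

```bash
python3 st.py
```

```text
t17.48 tcp [ 0.4836 -0.1559  0.1541] mouth 0.1021 yaw -28.12 F [ 0.41  0.39 -0.37] M [0.155 0.117 0.002] op 0.0138 q6 1.57 q -26.53 eff6 -0.547
```

Call:
move_arm --pt "0 0 0 0.05"

```text
time: 17.6
tool_pos: [0.4835, -0.1559, 0.1541]
tool_rot: [-1.899, 1.57, 2.271]
contact_force: [0.1, 1.2, -0.9]
opening: 0.0135
```

```bash
python3 st.py
```

```text
t17.60 tcp [ 0.4835 -0.1559  0.1541] mouth 0.1021 yaw -31.11 F [ 0.14  1.24 -0.92] M [ 0.129  0.001 -0.013] op 0.0135 q6 4.57 q -26.53 eff6 -0.530
```

Call:
move_arm --pt "0 0 0 0.05"

```text
time: 17.73
tool_pos: [0.4835, -0.1559, 0.1541]
tool_rot: [-1.897, 1.57, 2.22]
contact_force: [0.6, 1.8, -0.2]
opening: 0.0137
```

```bash
python3 st.py
```

```text
t17.73 tcp [ 0.4835 -0.1559  0.1541] mouth 0.1021 yaw -34.11 F [ 0.63  1.79 -0.24] M [ 0.18  -0.067  0.072] op 0.0137 q6 7.57 q -26.54 eff6 -0.442
```

Call:
move_arm --pt "0 0 0 0.05"

```text
time: 17.85
tool_pos: [0.4835, -0.1558, 0.1541]
tool_rot: [-1.776, 1.57, 2.289]
contact_force: [0.8, 1.2, -0.2]
opening: 0.0136
```

```bash
python3 st.py
```

```text
t17.85 tcp [ 0.4835 -0.1558  0.1541] mouth 0.1021 yaw -37.10 F [ 0.77  1.15 -0.23] M [0.164 0.017 0.207] op 0.0136 q6 10.55 q -26.53 eff6 -0.298
```

Call:
move_arm --pt "0 0 0 0.05"

```text
time: 17.98
tool_pos: [0.4835, -0.1558, 0.1541]
tool_rot: [-1.696, 1.57, 2.317]
contact_force: [0.5, 1.8, -0.2]
opening: 0.0134
```

```bash
python3 st.py
```

```text
t17.98 tcp [ 0.4835 -0.1558  0.1541] mouth 0.1021 yaw -40.09 F [ 0.52  1.79 -0.16] M [0.145 0.024 0.249] op 0.0134 q6 13.55 q -26.53 eff6 -0.310
```

Call:
move_arm --pt "0 0 0 0.05"

```text
time: 18.1
tool_pos: [0.4834, -0.1558, 0.1541]
tool_rot: [-1.626, 1.57, 2.335]
contact_force: [-0.1, 0.9, -0.2]
opening: 0.0138
```

```bash
python3 st.py
```

```text
t18.10 tcp [ 0.4834 -0.1558  0.1541] mouth 0.1021 yaw -43.09 F [-0.11  0.95 -0.18] M [0.27  0.084 0.235] op 0.0138 q6 16.55 q -26.53 eff6 -0.310
```

Call:
move_arm --pt "0 0 0 0.05"

```text
time: 18.23
tool_pos: [0.4834, -0.1558, 0.1541]
tool_rot: [-1.61, 1.57, 2.298]
contact_force: [0.2, 1.6, -0.8]
opening: 0.0137
```

```bash
python3 st.py
```

```text
t18.23 tcp [ 0.4834 -0.1558  0.1541] mouth 0.1021 yaw -46.09 F [ 0.19  1.64 -0.8 ] M [0.284 0.018 0.267] op 0.0137 q6 19.55 q -26.53 eff6 -0.310
```

Call:
move_arm --pt "0 0 0 0.05"

```text
time: 18.35
tool_pos: [0.4834, -0.1557, 0.1541]
tool_rot: [-1.539, 1.57, 2.317]
contact_force: [0.9, 1.8, -0.3]
opening: 0.0134
```

```bash
python3 st.py
```

```text
t18.35 tcp [ 0.4834 -0.1557  0.1541] mouth 0.1021 yaw -49.09 F [ 0.91  1.8  -0.31] M [0.353 0.089 0.284] op 0.0134 q6 22.55 q -26.53 eff6 -0.310
```

Call:
move_arm --pt "0 0 0 0.05"

```text
time: 18.48
tool_pos: [0.4834, -0.1557, 0.1541]
tool_rot: [-1.489, 1.569, 2.314]
contact_force: [0.5, 2.5, -0.7]
opening: 0.0136
```

```bash
python3 st.py
```

```text
t18.48 tcp [ 0.4834 -0.1557  0.1541] mouth 0.1021 yaw -52.09 F [ 0.49  2.53 -0.71] M [0.304 0.078 0.266] op 0.0136 q6 25.55 q -26.52 eff6 -0.310
```

Call:
move_arm --pt "0 0 0 0.05"

```text
time: 18.6
tool_pos: [0.4834, -0.1557, 0.1541]
tool_rot: [-1.46, 1.569, 2.291]
contact_force: [0.6, 0.9, 0.2]
opening: 0.0133
```

```bash
python3 st.py
```

```text
t18.60 tcp [ 0.4834 -0.1557  0.1541] mouth 0.1021 yaw -55.09 F [0.61 0.88 0.17] M [0.347 0.092 0.244] op 0.0133 q6 28.55 q -26.52 eff6 -0.309
```

Call:
move_arm --pt "0 0 0 0.1" --pt "0 0 0 0.2" --pt "0 0 0 0.3" --pt "0 0 0 0.4" --pt "0 0 0 0.5"

```text
time: 19.23
tool_pos: [0.4834, -0.1554, 0.1541]
tool_rot: [-1.083, 1.569, 2.142]
contact_force: [0.5, 2.8, -0.7]
opening: 0.0138
```

```bash
python3 st.py
```

```text
t19.23 tcp [ 0.4834 -0.1554  0.1541] mouth 0.1021 yaw -85.19 F [ 0.47  2.75 -0.67] M [0.622 0.091 0.214] op 0.0138 q6 58.65 q -26.51 eff6 -0.860
```

Call:
move_arm --pt "0 -0.001 0 0.1" --pt "0 -0.001 0 0.2" --pt "0 -0.001 0 0.3" --pt "0 -0.001 0 0.4" --pt "0 -0.001 0 0.5"

```text
time: 19.85
tool_pos: [0.4835, -0.1551, 0.1541]
tool_rot: [-0.667, 1.569, 2.035]
contact_force: [0.3, 2.7, 0.1]
opening: 0.0137
```

```bash
python3 st.py
```

```text
t19.85 tcp [ 0.4835 -0.1551  0.1541] mouth 0.1021 yaw -115.19 F [0.29 2.7  0.08] M [0.546 0.035 0.211] op 0.0137 q6 88.69 q -26.47 eff6 -0.861
```

Call:
move_arm --pt "0 0 0 0.08" --pt "0 0 0 0.155" --pt "0 0 0 0.155" --pt "0 0 0 0.155"

```text
time: 20.35
tool_pos: [0.4835, -0.1552, 0.1541]
tool_rot: [-0.62, 1.569, 1.924]
contact_force: [0.2, 3.8, -0.2]
opening: 0.014
```

```bash
python3 st.py
```

```text
t20.35 tcp [ 0.4835 -0.1552  0.1541] mouth 0.1021 yaw -124.23 F [ 0.17  3.78 -0.24] M [ 1.042 -0.001  0.219] op 0.0140 q6 97.72 q -26.48 eff6 0.196
```

Call:
move_arm --pt "0 0 0 -0.013" --pt "0 0 0 -0.013"

```text
time: 20.6
tool_pos: [0.4835, -0.1553, 0.1541]
tool_rot: [-0.641, 1.569, 1.916]
contact_force: [0.9, 5.5, 1.1]
opening: 0.0138
```

```bash
python3 st.py
```

```text
t20.60 tcp [ 0.4835 -0.1553  0.1541] mouth 0.1021 yaw -123.48 F [0.86 5.46 1.11] M [1.274 0.002 0.127] op 0.0138 q6 96.96 q -26.49 eff6 0.058
```

Call:
move_arm --pt "0 0 0 -0.013" --pt "0 0 0 -0.013"

```text
time: 20.85
tool_pos: [0.4835, -0.1553, 0.1541]
tool_rot: [-0.658, 1.569, 1.913]
contact_force: [0.7, 4.8, -0.0]
opening: 0.0136
```

```bash
python3 st.py
```

```text
t20.85 tcp [ 0.4835 -0.1553  0.1541] mouth 0.1021 yaw -122.71 F [ 0.67  4.83 -0.04] M [ 1.142 -0.019  0.031] op 0.0136 q6 96.18 q -26.49 eff6 -0.005
```

Call:
move_arm --pt "0 0 0 -0.013" --pt "0 0 0 -0.013"

```text
time: 21.1
tool_pos: [0.4836, -0.1553, 0.1541]
tool_rot: [-0.742, 1.57, 1.842]
contact_force: [1.3, 4.8, -0.1]
opening: 0.0135
```

```bash
python3 st.py
```

```text
t21.10 tcp [ 0.4836 -0.1553  0.1541] mouth 0.1021 yaw -121.93 F [ 1.32  4.8  -0.07] M [1.172 0.004 0.015] op 0.0135 q6 95.40 q -26.49 eff6 -0.020
```

Call:
move_arm --pt "0 0 0 -0.05" --pt "0 0 0 -0.11" --pt "0 0 0 -0.11"

```text
time: 21.48
tool_pos: [0.4836, -0.1558, 0.1541]
tool_rot: [-0.646, 1.57, 2.052]
contact_force: [1.1, 4.4, -2.0]
opening: 0.0135
```

```bash
python3 st.py
```

```text
t21.48 tcp [ 0.4836 -0.1558  0.1541] mouth 0.1021 yaw -115.38 F [ 1.08  4.43 -2.03] M [ 0.767 -0.049  0.004] op 0.0135 q6 88.86 q -26.51 eff6 -0.338
```

Call:
move_arm --pt "-0.01 0 0 0" --pt "-0.04 0 0 0" --pt "-0.08 0 0 0" --pt "-0.11 0 0 -0.1" --pt "-0.11 0 0 -0.27"

```text
time: 22.1
tool_pos: [0.4844, -0.1571, 0.2005]
tool_rot: [2.505, 1.566, -0.792]
contact_force: [-0.8, -0.2, -0.6]
opening: 0.0136
```

```bash
python3 st.py .571 -.1069
```

```text
t22.10 tcp [ 0.4844 -0.1571  0.2005] mouth 0.1485 yaw -98.92 F [-0.81 -0.22 -0.62] M [-0.035  0.217  0.067] op 0.0136 q6 72.41 q -26.55 eff6 2.220
to [ 0.0003 -0.1575 -0.1944]
```

Call:
move_arm --pt "0 -0.15 -0.19 -0.17" --pt "0 -0.157 -0.194 -0.35" --pt "0 -0.157 -0.194 -0.53" --pt "0 -0.157 -0.194 -0.7" --pt "0 -0.157 -0.194 -0.88"

```text
time: 22.72
tool_pos: [0.5706, -0.1071, 0.1993]
tool_rot: [1.286, 1.569, -1.09]
contact_force: [0.8, -0.5, -1.3]
opening: 0.0138
```

```bash
python3 st.py .571 -.1069
```

```text
t22.73 tcp [ 0.5706 -0.1071  0.1993] mouth 0.1473 yaw -46.11 F [ 0.84 -0.48 -1.31] M [-0.106  0.168 -0.029] op 0.0138 q6 27.99 q -18.14 eff6 2.022
to [ 0.      0.0004 -0.001 ]
```

Call:
move_arm --pt "0 0 0 -0.17" --pt "0 0 0 -0.35" --pt "0 0 0 -0.53" --pt "0.02 0 0 -0.7" --pt "0.04 0 0 -0.88"

```text
time: 23.35
tool_pos: [0.5706, -0.1072, 0.1833]
tool_rot: [0.5, 1.568, -0.955]
contact_force: [0.3, -0.8, -1.8]
opening: 0.0134
```

```bash
python3 st.py .571 -.1069
```

```text
t23.35 tcp [ 0.5706 -0.1072  0.1833] mouth 0.1313 yaw 6.62 F [ 0.34 -0.81 -1.77] M [-0.109  0.015  0.061] op 0.0134 q6 -24.75 q -18.16 eff6 2.022
to [-0.      0.001  -0.0007]
```

Yaw ~7–9°. Descend to just above the cone.

Call:
move_arm --pt "0.02 0.001 -0.0007 -0.03" --pt "0.04 0.001 -0.0007 -0.03" --pt "0.045 0.001 -0.0007 -0.03" --pt "0.045 0.001 -0.0007 -0.03" --pt "0.045 0.001 -0.0007 -0.03"

```text
time: 23.98
tool_pos: [0.5709, -0.106, 0.1645]
tool_rot: [1.159, 1.57, -0.271]
contact_force: [0.0, -0.8, -1.0]
opening: 0.0138
```

```bash
python3 st.py .571 -.1069; python3 - <<'E'
from h import *
im=robot.read_camera('scene')
cv2.imwrite('pics/z11.png',cv2.convertScaleAbs(cv2.resize(im[165:210,215:260,::-1],None,fx=13,fy=13,interpolation=cv2.INTER_CUBIC),alpha=2.5))
E
python3 st.py .571 -.1069
```

```text
t23.98 tcp [ 0.5709 -0.106   0.1645] mouth 0.1125 yaw 8.07 F [ 0.04 -0.78 -1.  ] M [-0.09   0.026  0.007] op 0.0138 q6 -26.15 q -18.08 eff6 0.011
to [ 0.     -0.0001  0.0024]
t24.02 tcp [ 0.5709 -0.106   0.1645] mouth 0.1125 yaw 8.08 F [-1.22 -0.48 -1.41] M [-0.055  0.033 -0.077] op 0.0135 q6 -26.16 q -18.08 eff6 0.009
to [0.     0.     0.0024]
```

View pics/z11.png

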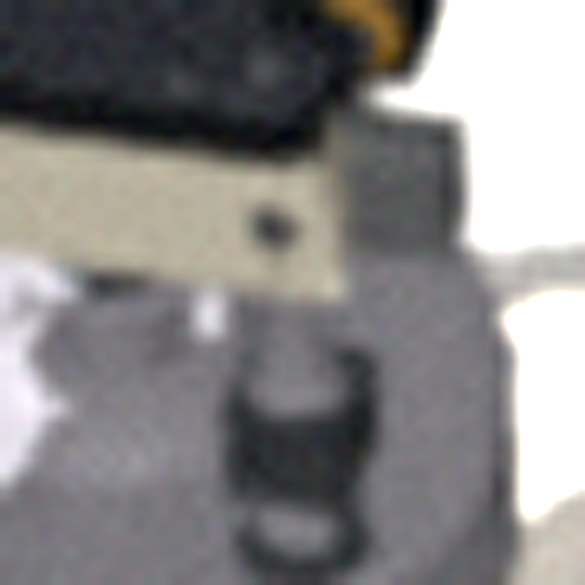

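Call:
move_arm --pt "0 0 0.0024 0" --pt "0.004 0 0.0024 0" --pt "0.008 0 0.0024 0" --pt "0.01 0 0.0024 0" --pt "0.01 0 0.0024 0"

```text
time: 24.65
tool_pos: [0.571, -0.1068, 0.1601]
tool_rot: [1.939, 1.571, 0.51]
contact_force: [-0.1, 0.2, -1.4]
opening: 0.0135
```

```bash
python3 st.py .571 -.1069
```

```text
t24.65 tcp [ 0.571  -0.1068  0.1601] mouth 0.1081 yaw 8.10 F [-0.1   0.17 -1.41] M [-0.034 -0.148  0.034] op 0.0135 q6 -26.27 q -18.16 eff6 0.004
to [0.     0.0001 0.0002]
```

On; descend to seat.

Call:
move_arm --pt "0.004 0 0 0" --pt "0.008 0 0 0" --pt "0.012 0 0 0" --pt "0.015 0 0 0" --pt "0.015 0 0 0"

```text
time: 25.28
tool_pos: [0.5709, -0.1069, 0.1541]
tool_rot: [1.833, 1.571, 0.404]
contact_force: [2.7, 0.1, -2.2]
opening: 0.0139
```

```bash
python3 st.py .571 -.1069
```

```text
t25.27 tcp [ 0.5709 -0.1069  0.1541] mouth 0.1021 yaw 8.10 F [ 2.71  0.14 -2.24] M [-0.02  -0.326  0.003] op 0.0139 q6 -26.27 q -18.16 eff6 0.007
to [0.     0.0002 0.0001]
```

Seated; nudge +x 0.4 mm and turn.

Call:
move_arm --pt "0 0.001 0 0.05"

```text
time: 25.4
tool_pos: [0.5712, -0.1066, 0.1541]
tool_rot: [-3.027, 1.57, 1.773]
contact_force: [1.4, 0.3, -1.5]
opening: 0.0137
```

```bash
python3 st.py
```

```text
t25.40 tcp [ 0.5712 -0.1066  0.1541] mouth 0.1021 yaw 5.04 F [ 1.36  0.35 -1.54] M [ 0.128 -0.226 -0.037] op 0.0137 q6 -23.19 q -18.14 eff6 -0.775
```

Call:
move_arm --pt "0 0 0 0.05"

```text
time: 25.52
tool_pos: [0.5713, -0.1066, 0.1541]
tool_rot: [2.901, 1.57, 1.365]
contact_force: [0.7, 0.6, -1.5]
opening: 0.0136
```

```bash
python3 st.py
```

```text
t25.52 tcp [ 0.5713 -0.1066  0.1541] mouth 0.1021 yaw 2.01 F [ 0.72  0.55 -1.54] M [ 0.05  -0.322  0.054] op 0.0136 q6 -20.15 q -18.14 eff6 -0.539
```

Call:
move_arm --pt "0 0 0 0.05"

```text
time: 25.65
tool_pos: [0.5713, -0.1066, 0.1541]
tool_rot: [2.905, 1.57, 1.316]
contact_force: [1.2, 1.3, -2.2]
opening: 0.0136
```

```bash
python3 st.py
```

```text
t25.65 tcp [ 0.5713 -0.1066  0.1541] mouth 0.1021 yaw -0.99 F [ 1.16  1.29 -2.19] M [ 0.081 -0.248  0.025] op 0.0136 q6 -17.15 q -18.14 eff6 -0.535
```

Call:
move_arm --pt "0 0 0 0.05"

```text
time: 25.78
tool_pos: [0.5712, -0.1066, 0.1541]
tool_rot: [-2.841, 1.57, 1.802]
contact_force: [1.5, 0.6, -0.4]
opening: 0.0139
```

```bash
python3 st.py
```

```text
t25.77 tcp [ 0.5712 -0.1066  0.1541] mouth 0.1021 yaw -3.99 F [ 1.52  0.55 -0.39] M [ 0.027 -0.226  0.063] op 0.0139 q6 -14.15 q -18.14 eff6 -0.535
```

Call:
move_arm --pt "0 0 0 0.05"

```text
time: 25.9
tool_pos: [0.5712, -0.1066, 0.1541]
tool_rot: [-2.91, 1.57, 1.68]
contact_force: [0.6, 0.1, -1.0]
opening: 0.0136
```

```bash
python3 st.py
```

```text
t25.90 tcp [ 0.5712 -0.1066  0.1541] mouth 0.1021 yaw -7.00 F [ 0.63  0.07 -0.97] M [ 0.053 -0.22   0.047] op 0.0136 q6 -11.15 q -18.14 eff6 -0.535
```

Call:
move_arm --pt "0 0 0 0.05"

```text
time: 26.02
tool_pos: [0.5712, -0.1067, 0.1541]
tool_rot: [-2.606, 1.57, 1.932]
contact_force: [1.2, -0.4, -0.6]
opening: 0.0138
```

```bash
python3 st.py
```

```text
t26.02 tcp [ 0.5712 -0.1067  0.1541] mouth 0.1021 yaw -10.00 F [ 1.16 -0.35 -0.64] M [ 0.02  -0.202  0.026] op 0.0138 q6 -8.16 q -18.14 eff6 -0.535
```

Call:
move_arm --pt "0 0 0 0.05"

```text
time: 26.15
tool_pos: [0.5712, -0.1066, 0.1541]
tool_rot: [-2.528, 1.57, 1.958]
contact_force: [1.0, 1.0, -1.0]
opening: 0.0139
```

```bash
python3 st.py
```

```text
t26.15 tcp [ 0.5712 -0.1066  0.1541] mouth 0.1021 yaw -13.00 F [ 1.03  0.96 -0.99] M [ 0.06  -0.23  -0.023] op 0.0139 q6 -5.15 q -18.14 eff6 -0.535
```

Call:
move_arm --pt "0 0 0 0.05"

```text
time: 26.28
tool_pos: [0.5711, -0.1066, 0.1541]
tool_rot: [-2.364, 1.57, 2.069]
contact_force: [1.4, 0.9, -0.9]
opening: 0.0139
```

```bash
python3 st.py
```

```text
t26.27 tcp [ 0.5711 -0.1066  0.1541] mouth 0.1021 yaw -16.00 F [ 1.38  0.88 -0.87] M [ 0.031 -0.152  0.041] op 0.0139 q6 -2.15 q -18.14 eff6 -0.535
```

Call:
move_arm --pt "0 0 0 0.05"

```text
time: 26.4
tool_pos: [0.5711, -0.1066, 0.1541]
tool_rot: [-2.253, 1.57, 2.128]
contact_force: [0.9, 1.8, -0.9]
opening: 0.0137
```

```bash
python3 st.py
```

```text
t26.40 tcp [ 0.5711 -0.1066  0.1541] mouth 0.1021 yaw -19.00 F [ 0.87  1.81 -0.93] M [ 0.116 -0.133  0.036] op 0.0137 q6 0.85 q -18.14 eff6 -0.534
```

Call:
move_arm --pt "0 0 0 0.05"

```text
time: 26.52
tool_pos: [0.5711, -0.1066, 0.1541]
tool_rot: [-2.174, 1.57, 2.155]
contact_force: [0.2, 1.3, -1.7]
opening: 0.0136
```

```bash
python3 st.py
```

```text
t26.52 tcp [ 0.5711 -0.1066  0.1541] mouth 0.1021 yaw -22.00 F [ 0.22  1.26 -1.72] M [ 0.101 -0.113  0.002] op 0.0136 q6 3.85 q -18.14 eff6 -0.534
```

Call:
move_arm --pt "0 0 0 0.05"

```text
time: 26.65
tool_pos: [0.5711, -0.1066, 0.1541]
tool_rot: [-2.052, 1.57, 2.224]
contact_force: [0.8, 1.2, -0.7]
opening: 0.0139
```

```bash
python3 st.py
```

```text
t26.65 tcp [ 0.5711 -0.1066  0.1541] mouth 0.1021 yaw -25.00 F [ 0.85  1.19 -0.69] M [ 0.063 -0.116 -0.007] op 0.0139 q6 6.85 q -18.14 eff6 -0.534
```

Call:
move_arm --pt "0 0 0 0.05"

```text
time: 26.78
tool_pos: [0.5711, -0.1066, 0.1541]
tool_rot: [-2.006, 1.57, 2.218]
contact_force: [0.5, 0.6, -0.7]
opening: 0.0138
```

```bash
python3 st.py
```

```text
t26.77 tcp [ 0.5711 -0.1066  0.1541] mouth 0.1021 yaw -27.99 F [ 0.47  0.59 -0.68] M [ 0.066 -0.115 -0.005] op 0.0138 q6 9.85 q -18.14 eff6 -0.534
```

Call:
move_arm --pt "0 0 0 0.05"

```text
time: 26.9
tool_pos: [0.571, -0.1065, 0.1541]
tool_rot: [-1.877, 1.57, 2.294]
contact_force: [0.7, 0.6, -1.0]
opening: 0.0131
```

```bash
python3 st.py
```

```text
t26.90 tcp [ 0.571  -0.1065  0.1541] mouth 0.1021 yaw -30.99 F [ 0.67  0.62 -0.97] M [ 0.079 -0.046  0.025] op 0.0131 q6 12.84 q -18.14 eff6 -0.534
```

Call:
move_arm --pt "0 0 0 0.05"

```text
time: 27.02
tool_pos: [0.571, -0.1065, 0.1541]
tool_rot: [-1.792, 1.57, 2.328]
contact_force: [1.1, 1.8, -0.7]
opening: 0.0135
```

```bash
python3 st.py
```

```text
t27.02 tcp [ 0.571  -0.1065  0.1541] mouth 0.1021 yaw -33.99 F [ 1.14  1.75 -0.65] M [ 0.196 -0.039  0.01 ] op 0.0135 q6 15.84 q -18.14 eff6 -0.534
```

Call:
move_arm --pt "0 0 0 0.05"

```text
time: 27.15
tool_pos: [0.571, -0.1065, 0.1541]
tool_rot: [-1.749, 1.57, 2.318]
contact_force: [0.0, 1.1, -1.3]
opening: 0.0134
```

```bash
python3 st.py
```

```text
t27.15 tcp [ 0.571  -0.1065  0.1541] mouth 0.1021 yaw -36.99 F [ 0.02  1.11 -1.34] M [ 0.099 -0.034  0.041] op 0.0134 q6 18.85 q -18.14 eff6 -0.534
```

Call:
move_arm --pt "0 0 0 0.05"

```text
time: 27.28
tool_pos: [0.571, -0.1065, 0.1541]
tool_rot: [-1.678, 1.57, 2.336]
contact_force: [-0.4, 1.1, -0.9]
opening: 0.014
```

```bash
python3 st.py
```

```text
t27.27 tcp [ 0.571  -0.1065  0.1541] mouth 0.1021 yaw -40.00 F [-0.37  1.12 -0.89] M [ 0.177 -0.027  0.054] op 0.0140 q6 21.85 q -18.14 eff6 -0.534
```

Call:
move_arm --pt "0 0 0 0.05"

```text
time: 27.4
tool_pos: [0.571, -0.1065, 0.1541]
tool_rot: [-1.657, 1.57, 2.305]
contact_force: [0.6, 0.9, -0.3]
opening: 0.0139
```

```bash
python3 st.py
```

```text
t27.40 tcp [ 0.571  -0.1065  0.1541] mouth 0.1021 yaw -42.99 F [ 0.63  0.94 -0.28] M [0.092 0.008 0.039] op 0.0139 q6 24.85 q -18.14 eff6 -0.534
```

Call:
move_arm --pt "0 0 0 0.05"

```text
time: 27.52
tool_pos: [0.571, -0.1064, 0.1541]
tool_rot: [-1.589, 1.57, 2.32]
contact_force: [0.8, 1.0, -0.1]
opening: 0.0138
```

```bash
python3 st.py
```

```text
t27.52 tcp [ 0.571  -0.1064  0.1541] mouth 0.1021 yaw -45.99 F [ 0.84  0.96 -0.12] M [0.222 0.079 0.002] op 0.0138 q6 27.84 q -18.13 eff6 -0.534
```

Call:
move_arm --pt "0 0 0 0.05"

```text
time: 27.65
tool_pos: [0.5709, -0.1064, 0.1541]
tool_rot: [-1.529, 1.57, 2.329]
contact_force: [0.1, 1.7, -0.3]
opening: 0.0136
```

```bash
python3 st.py
```

```text
t27.65 tcp [ 0.5709 -0.1064  0.1541] mouth 0.1021 yaw -48.99 F [ 0.13  1.66 -0.35] M [0.194 0.059 0.091] op 0.0136 q6 30.84 q -18.13 eff6 -0.533
```

Call:
move_arm --pt "0 0 0 0.05"

```text
time: 27.78
tool_pos: [0.5709, -0.1064, 0.1541]
tool_rot: [-1.513, 1.57, 2.292]
contact_force: [1.2, 1.5, 0.1]
opening: 0.0134
```

```bash
python3 st.py
```

```text
t27.77 tcp [ 0.5709 -0.1064  0.1541] mouth 0.1021 yaw -51.99 F [1.23 1.5  0.08] M [0.184 0.019 0.074] op 0.0134 q6 33.85 q -18.13 eff6 -0.534
```

Call:
move_arm --pt "0 0 0 0.05"

```text
time: 27.9
tool_pos: [0.5709, -0.1064, 0.1541]
tool_rot: [-1.438, 1.57, 2.314]
contact_force: [-0.0, 1.0, 0.1]
opening: 0.0138
```

```bash
python3 st.py
```

```text
t27.90 tcp [ 0.5709 -0.1064  0.1541] mouth 0.1021 yaw -54.99 F [-0.01  1.03  0.07] M [0.171 0.036 0.033] op 0.0138 q6 36.84 q -18.13 eff6 -0.533
```

Call:
move_arm --pt "0 0 0 0.05"

```text
time: 28.02
tool_pos: [0.5709, -0.1064, 0.1541]
tool_rot: [-1.36, 1.57, 2.34]
contact_force: [1.2, 1.6, -0.9]
opening: 0.0139
```

```bash
python3 st.py
```

```text
t28.02 tcp [ 0.5709 -0.1064  0.1541] mouth 0.1021 yaw -57.99 F [ 1.23  1.64 -0.92] M [0.194 0.014 0.1  ] op 0.0139 q6 39.84 q -18.13 eff6 -0.441
```

Call:
move_arm --pt "0 0 0 0.05"

```text
time: 28.15
tool_pos: [0.5709, -0.1063, 0.1541]
tool_rot: [-1.333, 1.57, 2.315]
contact_force: [0.7, 1.8, -0.8]
opening: 0.0135
```

```bash
python3 st.py
```

```text
t28.15 tcp [ 0.5709 -0.1063  0.1541] mouth 0.1021 yaw -60.97 F [ 0.71  1.82 -0.84] M [0.305 0.104 0.259] op 0.0135 q6 42.83 q -18.13 eff6 -0.298
```

Call:
move_arm --pt "0 0 0 0.05"

```text
time: 28.28
tool_pos: [0.5709, -0.1063, 0.1541]
tool_rot: [-1.209, 1.57, 2.387]
contact_force: [1.2, 2.0, -0.5]
opening: 0.0136
```

```bash
python3 st.py
```

```text
t28.27 tcp [ 0.5709 -0.1063  0.1541] mouth 0.1021 yaw -63.96 F [ 1.17  1.97 -0.53] M [0.328 0.057 0.206] op 0.0136 q6 45.82 q -18.12 eff6 -0.309
```

Call:
move_arm --pt "0 0 0 0.05"

```text
time: 28.4
tool_pos: [0.5709, -0.1062, 0.1541]
tool_rot: [-1.182, 1.569, 2.362]
contact_force: [-0.5, 2.1, 0.4]
opening: 0.0138
```

```bash
python3 st.py
```

```text
t28.40 tcp [ 0.5709 -0.1062  0.1541] mouth 0.1021 yaw -66.96 F [-0.48  2.07  0.39] M [0.293 0.037 0.239] op 0.0138 q6 48.82 q -18.12 eff6 -0.310
```

Call:
move_arm --pt "0 0 0 0.05"

```text
time: 28.52
tool_pos: [0.5709, -0.1062, 0.1541]
tool_rot: [-1.125, 1.569, 2.366]
contact_force: [-0.7, 1.7, -0.5]
opening: 0.0135
```

```bash
python3 st.py
```

```text
t28.52 tcp [ 0.5709 -0.1062  0.1541] mouth 0.1021 yaw -69.96 F [-0.71  1.67 -0.47] M [0.288 0.132 0.185] op 0.0135 q6 51.82 q -18.12 eff6 -0.309
```

Call:
move_arm --pt "0 -0.001 0 0.1" --pt "0 -0.001 0 0.2" --pt "0 -0.001 0 0.3" --pt "0 -0.001 0 0.4" --pt "0 -0.001 0 0.5"

```text
time: 29.15
tool_pos: [0.5709, -0.1058, 0.1541]
tool_rot: [-0.809, 1.57, 2.157]
contact_force: [0.9, 2.7, -0.5]
opening: 0.0134
```

```bash
python3 st.py
```

```text
t29.15 tcp [ 0.5709 -0.1058  0.1541] mouth 0.1021 yaw -100.06 F [ 0.9   2.67 -0.52] M [ 0.408 -0.071  0.244] op 0.0134 q6 81.95 q -18.09 eff6 -0.861
```

Call:
move_arm --pt "0 -0.001 0 0.1" --pt "0 -0.001 0 0.2" --pt "0 -0.001 0 0.3" --pt "0 -0.001 0 0.4" --pt "0 -0.001 0 0.5"

```text
time: 29.78
tool_pos: [0.5711, -0.1055, 0.1541]
tool_rot: [-0.53, 1.57, 1.913]
contact_force: [1.2, 1.5, -0.8]
opening: 0.0135
```

```bash
python3 st.py
```

```text
t29.77 tcp [ 0.5711 -0.1055  0.1541] mouth 0.1021 yaw -130.06 F [ 1.22  1.48 -0.84] M [ 0.427 -0.084  0.265] op 0.0135 q6 111.99 q -18.05 eff6 -0.861
```

Call:
move_arm --pt "0 0 0 0.1" --pt "0 0 0 0.2" --pt "0 0 0 0.305" --pt "0 0 0 0.305" --pt "0 0 0 0.305"

```text
time: 30.4
tool_pos: [0.5712, -0.1056, 0.1541]
tool_rot: [-0.553, 1.57, 1.575]
contact_force: [1.6, 3.2, -0.8]
opening: 0.0137
```

```bash
python3 st.py
```

```text
t30.40 tcp [ 0.5712 -0.1056  0.1541] mouth 0.1021 yaw -148.07 F [ 1.56  3.18 -0.83] M [ 0.713 -0.248  0.127] op 0.0137 q6 129.99 q -18.05 eff6 0.178
```

Call:
move_arm --pt "0 0 0 0.009" --pt "0 0 0 0.009"

```text
time: 30.65
tool_pos: [0.5711, -0.1057, 0.1541]
tool_rot: [-0.4, 1.57, 1.717]
contact_force: [2.3, 3.2, -1.5]
opening: 0.0137
```

```bash
python3 st.py
```

```text
t30.65 tcp [ 0.5711 -0.1057  0.1541] mouth 0.1021 yaw -148.71 F [ 2.34  3.22 -1.55] M [ 0.949 -0.312  0.224] op 0.0137 q6 130.63 q -18.06 eff6 0.275
```

Call:
move_arm --pt "0 0 0 -0.07" --pt "0 0 0 -0.15" --pt "0 0 0 -0.15"

```text
time: 31.02
tool_pos: [0.5711, -0.1062, 0.1542]
tool_rot: [1.327, 1.571, -2.684]
contact_force: [1.6, 2.5, -1.7]
opening: 0.0136
```

```bash
python3 st.py
```

```text
t31.02 tcp [ 0.5711 -0.1062  0.1542] mouth 0.1022 yaw -139.78 F [ 1.56  2.47 -1.65] M [ 0.578 -0.136  0.039] op 0.0136 q6 121.69 q -18.09 eff6 -0.450
```

Call:
move_arm --pt "-0.01 0 0 0" --pt "-0.04 0 0 0" --pt "-0.08 0 0 0" --pt "-0.12 0 0 0" --pt "-0.15 0 0 -0.17"

```text
time: 31.65
tool_pos: [0.5714, -0.1064, 0.2163]
tool_rot: [-2.931, 1.569, -0.476]
contact_force: [0.2, -1.2, -0.5]
opening: 0.0135
```

```bash
python3 st.py .5522 .1765
```

```text
t31.65 tcp [ 0.5714 -0.1064  0.2163] mouth 0.1643 yaw -129.33 F [ 0.17 -1.18 -0.52] M [0.046 0.151 0.014] op 0.0135 q6 111.25 q -18.09 eff6 2.683
to [-0.0007 -0.5166  0.4854]
```

Call:
move_arm --pt "0 -0.1 0.1 -0.17" --pt "0 -0.2 0.2 -0.34" --pt "0 -0.3 0.3 -0.52" --pt "0 -0.4 0.4 -0.7" --pt "0 -0.5 0.47 -0.88"

```text
time: 32.28
tool_pos: [0.553, 0.1698, 0.2158]
tool_rot: [2.921, 1.569, 0.014]
contact_force: [1.0, -0.4, -0.8]
opening: 0.0136
```

```bash
python3 st.py .5522 .1765
```

```text
t32.27 tcp [0.553  0.1698 0.2158] mouth 0.1638 yaw -76.53 F [ 1.01 -0.37 -0.82] M [-0.074  0.156 -0.001] op 0.0136 q6 86.01 q 9.49 eff6 1.159
to [-0.     -0.0168 -0.0018]
```

Call:
move_arm --pt "0 0 0 -0.17" --pt "0 0 0 -0.34" --pt "0 0 0 -0.52" --pt "0 0 0 -0.7" --pt "0 0 0 -0.88"

```text
time: 32.9
tool_pos: [0.5537, 0.1677, 0.2155]
tool_rot: [1.902, 1.57, -0.087]
contact_force: [0.3, 0.2, -1.5]
opening: 0.0137
```

```bash
python3 st.py .5522 .1765
```

```text
t32.90 tcp [0.5537 0.1677 0.2155] mouth 0.1635 yaw -23.93 F [ 0.32  0.25 -1.55] M [-0.088  0.128 -0.01 ] op 0.0137 q6 33.22 q 9.28 eff6 1.991
to [-0.     -0.0122 -0.0185]
```

Call:
move_arm --pt "0 -0.012 -0.0185 -0.17" --pt "0 -0.012 -0.0185 -0.34" --pt "0 -0.012 -0.0185 -0.52" --pt "0 -0.012 -0.0185 -0.71" --pt "0 -0.012 -0.0185 -0.71"

```text
time: 33.52
tool_pos: [0.5524, 0.1765, 0.2153]
tool_rot: [1.257, 1.57, 0.004]
contact_force: [0.5, 0.4, -1.5]
opening: 0.0133
```

Call:
move_arm --pt "0.03 0 0 0" --pt "0.03 0 0 0"

```text
time: 33.78
tool_pos: [0.5514, 0.1764, 0.2009]
tool_rot: [-1.708, 1.568, -2.961]
contact_force: [-0.5, 0.4, -1.4]
opening: 0.0138
```

```bash
python3 st.py .5522 .1765;python3 - <<'E'
from h import *
o,R,t=tool();wi=robot.read_camera('wrist');im=robot.read_camera('scene')
cv2.imwrite('pics/w12.png',wi[:,:,::-1]);np.savez('w12.npz',R=R,t=t)
cv2.imwrite('pics/s12.png',cv2.convertScaleAbs(cv2.resize(im[170:280,180:420,::-1],None,fx=3,fy=3,interpolation=cv2.INTER_CUBIC),alpha=2))
E
python3 st.py .5522 .1765
```

```text
t33.77 tcp [0.5514 0.1764 0.2009] mouth 0.1489 yaw 18.20 F [-0.49  0.38 -1.39] M [-0.05   0.074 -0.05 ] op 0.0138 q6 -8.04 q 10.16 eff6 0.029
to [-0.      0.002   0.0004]
t33.88 tcp [0.552  0.1765 0.2019] mouth 0.1499 yaw 18.25 F [-0.26  0.68 -0.54] M [-0.15   0.05   0.011] op 0.0139 q6 -8.09 q 10.16 eff6 0.022
to [-0.      0.0005  0.0003]
```

View pics/w12.png

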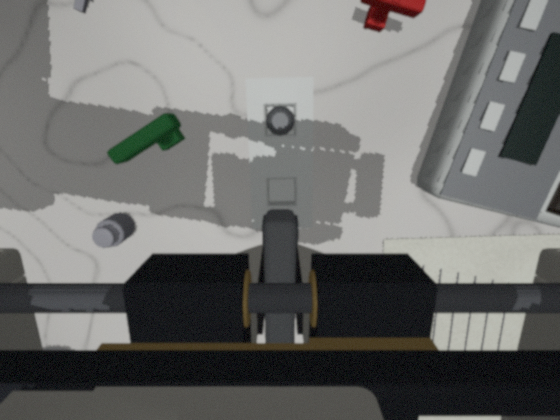

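View pics/s12.png

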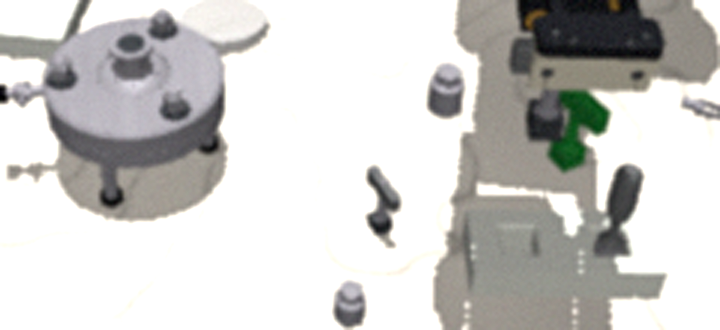

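Call:
move_arm --pt "0.08 0.0005 0 -0.018" --pt "0.16 0.0005 0 -0.018" --pt "0.24 0.0005 0 -0.018" --pt "0.27 0.0005 0 -0.018" --pt "0.27 0.0005 0 -0.018"

```text
time: 34.5
tool_pos: [0.5523, 0.1767, 0.0941]
tool_rot: [-1.822, 1.57, -3.054]
contact_force: [-0.4, -0.2, -0.0]
opening: 0.0138
```

```bash
python3 st.py .5522 .1765
```

```text
t34.50 tcp [0.5523 0.1767 0.0941] mouth 0.0421 yaw 19.38 F [-0.37 -0.21 -0.03] M [-0.06   0.066 -0.04 ] op 0.0138 q6 -9.22 q 10.16 eff6 0.006
to [ 0.     -0.0004  0.0003]
```

Call:
move_arm --pt "0.03 0 0 0" --pt "0.06 0 0 0" --pt "0.08 0 0 0" --pt "0.083 0 0 0" --pt "0.083 0 0 0"

```text
time: 35.12
tool_pos: [0.5525, 0.1767, 0.0611]
tool_rot: [1.726, 1.571, 0.494]
contact_force: [0.4, 0.8, -1.4]
opening: 0.0137
```

```bash
python3 st.py .5522 .1765
```

```text
t35.12 tcp [0.5525 0.1767 0.0611] mouth 0.0091 yaw 19.40 F [ 0.37  0.79 -1.39] M [-0.078  0.004 -0.   ] op 0.0137 q6 -9.24 q 10.17 eff6 0.000
to [-0.     -0.0009  0.0003]
```

Call:
move_arm --pt "0.002 -0.0005 0 0" --pt "0.0025 -0.0005 0 0" --pt "0.0025 -0.0005 0 0"

```text
time: 35.5
tool_pos: [0.5523, 0.1766, 0.0602]
tool_rot: [1.603, 1.57, 0.371]
contact_force: [0.3, 0.3, -0.5]
opening: 0.0139
```

```bash
python3 st.py
```

```text
t35.50 tcp [0.5523 0.1766 0.0602] mouth 0.0082 yaw 19.40 F [ 0.32  0.3  -0.49] M [-0.112  0.037  0.027] op 0.0139 q6 -9.24 q 10.16 eff6 0.000
```

Call:
move_arm --pt "0 0 0 0" --pt "0 0 0 0" --pt "0 0 0 0" --pt "0 0 0 0" --pt "0 0 0 0" --gripper 0

```text
time: 36.12
tool_pos: [0.5522, 0.1766, 0.06]
tool_rot: [2.413, 1.571, 1.181]
contact_force: [0.3, 0.3, -0.3]
opening: 0.0592
```

Call:
move_arm --pt "0 0 0 0" --pt "0 0 0 0" --pt "0 0 0 0" --pt "0 0 0 0" --pt "0 0 0 0"

```text
time: 36.75
tool_pos: [0.5522, 0.1766, 0.06]
tool_rot: [2.529, 1.571, 1.297]
contact_force: [0.1, -0.3, -0.7]
opening: 0.0914
```

```bash
python3 st.py
```

```text
t36.75 tcp [0.5522 0.1766 0.06  ] mouth 0.0080 yaw 19.40 F [ 0.06 -0.34 -0.74] M [-0.049  0.064 -0.032] op 0.0914 q6 -9.24 q 10.16 eff6 -0.000
```

Rise clear, look at the key, then view the holder once with the bare wrist camera.

Call:
move_arm --pt "-0.05 0 0 0" --pt "-0.15 0 0 0" --pt "-0.3 0 0 0" --pt "-0.42 0 0 0" --pt "-0.45 0 0 0"

```text
time: 37.38
tool_pos: [0.5535, 0.1769, 0.2439]
tool_rot: [1.429, 1.564, 0.197]
contact_force: [0.8, -0.4, -0.8]
opening: 0.0916
```

Call:
move_arm --pt "0 -0.3 0.9 0.2" --pt "0 -0.3 0.9 0.3" --pt "0 -0.3 0.9 0.3" --pt "0 -0.3 0.9 0.3" --pt "0 -0.3 0.9 0.3"

```text
time: 38.0
tool_pos: [0.5567, -0.1376, 0.2389]
tool_rot: [-2.08, 1.569, 2.657]
contact_force: [0.3, 0.2, 0.3]
opening: 0.0918
```

```bash
python3 st.py .545 -.24
```

```text
t38.00 tcp [ 0.5567 -0.1376  0.2389] mouth 0.1869 yaw 1.41 F [0.31 0.2  0.33] M [-0.072 -0.017 -0.064] op 0.0918 q6 -22.96 q -21.55 eff6 1.086
to [-0.0002 -0.0356  0.2551]
```

Call:
move_arm --pt "0 -0.03 0.2 0.02" --pt "0 -0.03 0.2 0.02" --pt "0 -0.03 0.2 0.02" --pt "0 -0.03 0.2 0.02"

```text
time: 38.5
tool_pos: [0.5476, -0.2144, 0.2397]
tool_rot: [-2.73, 1.57, 1.987]
contact_force: [0.5, 0.4, -0.8]
opening: 0.0917
```

```bash
python3 st.py;python3 - <<'E'
from h import *
o,R,t=tool();wi=robot.read_camera('wrist');im=robot.read_camera('scene');tp=robot.read_camera('top')
cv2.imwrite('pics/w13.png',wi[:,:,::-1]);np.savez('w13.npz',R=R,t=t)
cv2.imwrite('pics/s13.png',cv2.convertScaleAbs(cv2.resize(im[170:290,180:440,::-1],None,fx=3,fy=3,interpolation=cv2.INTER_CUBIC),alpha=1.8))
cv2.imwrite('pics/t13.png',cv2.convertScaleAbs(cv2.resize(tp[140:300,120:300,::-1],None,fx=3,fy=3,interpolation=cv2.INTER_CUBIC),alpha=1.8))
c=wi[5:230,170:400,::-1];cv2.imwrite('pics/z13.png',cv2.convertScaleAbs(cv2.resize(c,None,fx=2.6,fy=2.6,interpolation=cv2.INTER_CUBIC),alpha=2))
E
```

```text
t38.50 tcp [ 0.5476 -0.2144  0.2397] mouth 0.1877 yaw 0.29 F [ 0.47  0.36 -0.82] M [-0.155  0.105  0.036] op 0.0917 q6 -29.17 q -28.87 eff6 -0.002
```

View pics/s13.png

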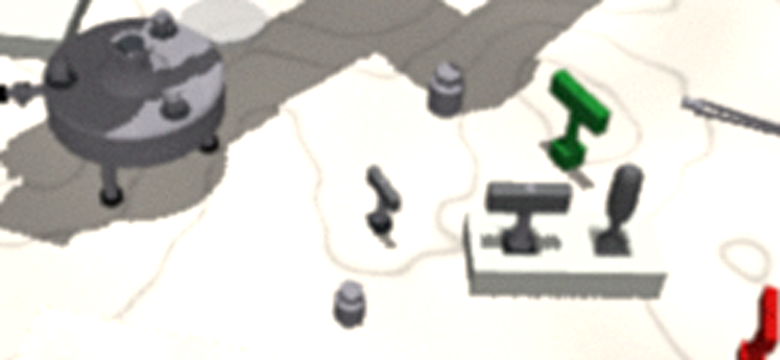

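View pics/t13.png

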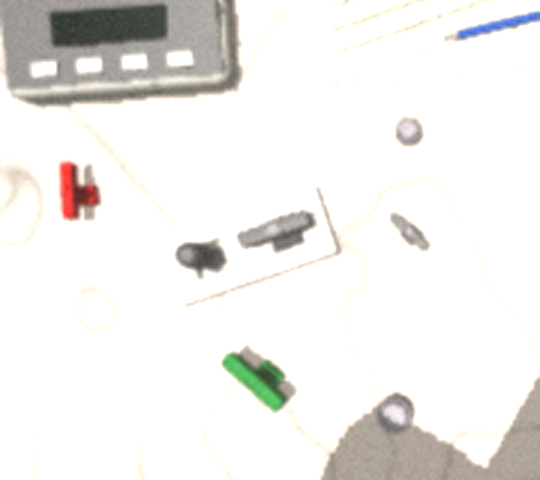

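View pics/z13.png

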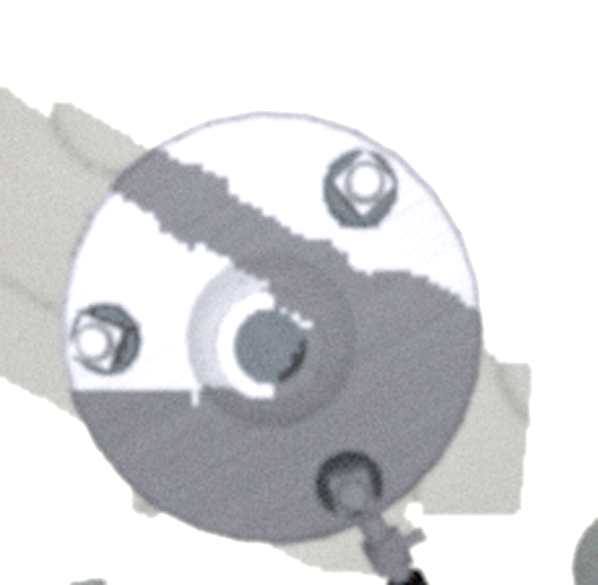

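```bash
python3 - <<'E'
from h import *
d=np.load('w13.npz');pose=(d['R'],d['t'])
im=cv2.imread('pics/w13.png')
z=lambda X:(lambda p:cv2.convertScaleAbs(cv2.resize(im[int(p[1])-18:int(p[1])+18,int(p[0])-18:int(p[0])+18],None,fx=7,fy=7,interpolation=cv2.INTER_CUBIC),alpha=2.3))(proj(np.array(X),'wrist',pose))
cv2.imwrite('pics/z14.png',np.hstack([z([.5705,-.207,.113]),z([.4838,-.156,.113]),z([.571,-.1065,.113])]))
E
```

```text
(no output)
```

View pics/z14.png

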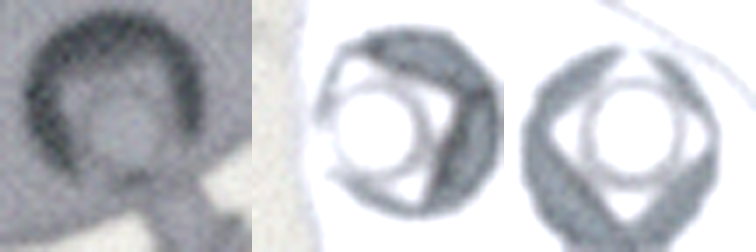

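```bash
python3 -c "
from cell import robot
print(robot.hand_in(), robot.observe()['time'])"
```

```text
the job is handed in; nothing more can be done
the job is handed in; nothing more can be done
```

I ran down the three nuts in order, starting with the one above the vent valve and going clockwise. I stood the key back in its own pocket and handed in at about 38.7 s.

| Nut | Felt bite (key yaw, deg) | Stopped at (deg) | Turn past bite (deg) |
|---|---|---|---|
| 1 | about +3.5 | −86.4 | about 90 |
| 2 | about −35 | −124.2 | about 89 |
| 3 | about −58.9 | −148.7 | about 90 |

- **How the bite was found:** each nut showed a clear torque step from about 0.02 to 0.24 N m, and I sampled every 3°. The bite angles allow for about 1.8° of give in the grip, which I measured only on nut 2. I expect each turn to be within about 1.5°.
- **Seating:** the first try on nut 2 touched the top of the nut with about 6.5 N. I lifted, moved the key about 1.5 mm and it went on with almost no force. Nuts 1 and 3 seated with almost no force the first time. Sideways forces while turning stayed under about 6 N.
- **Last checks:** the final pictures show the key upright in its stand with the handle along it. The driver and the other things in view are where they were, and the gripper was open and clear. The headings of nuts 2 and 3 agree with the turns to within about 3°. Nut 1 was in shadow, so its heading is only a rough match.
- **What disagreed:** the first rough nut positions from the top camera were about 4 mm off from the wrist camera. I worked from the wrist camera and from feel.

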